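# Clear the retort stand and offer up the clamp

### The arm

A 6-joint arm with a two-finger parallel gripper is mounted at the origin on the work surface. World frame = base frame: x ahead of the robot, y to its left, z up, the work surface at z = 0. Lengths are in m, angles in rad, forces in N, time in s.
With the tool pointing down it reaches from about 0.225 to 0.725 m from the base axis. Payload 3.1 kg.
Tool frame: the origin (TCP) lies between the finger pads; the fingertips stand manip.nose_length ahead of it and the grasp point (between the pads) lies 6 mm ahead of it (manip.nose_length is the distance from the TCP to the fingertips, in m); z points along the fingers, x is the direction in which the jaws open and shut, and the axes are right-handed (so a half turn about z gives the same grasp; the last joint's range is limited). The gripper opens to 85 mm and grips with 20 to 120 N. Pads are 22 mm wide; open, the fingers measure 114 mm over their backs; the gripper's body (76 mm by 85 mm) begins 54 mm behind the grasp point. The pads swing forward as they close: fully open they stand 13 mm farther back than shut.
Start: joints at [-1.263, 0.048, 0.099, 1.622, 0, 1.443], TCP at [0.222, -0.476, 0.256] pointing down, gripper open.
Joint ranges: [-2.91, 2.91], [-0.99, 1.94], [-1.21, 1.42], [-2.12, 2.29], [-1.49, 1.47], [-3.14, 3.14]. Speed limits (rad/s): [2.79, 2.79, 3.14, 3.14, 3.14, 3.14].

### API

Orientations are given as a unit quaternion [x, y, z, w].
In Python, from station import read_state, cams, manip gives the robot as it stands.
- The arm moves only by the shell command python3 -m crank 'ROWS' [FORCE]. ROWS is a JSON object of lists of equal length, an entry for each row: "jaw": the finger opening in cm, from 0 to 8.54; "dp": the shift along the tool's x, y, z in cm, a list of three; "twist": the turn, a rotation vector about the tool's x, y, z in degrees, a list of three. A call has 1 to 8 rows; each row is the pose to reach, as a shift and turn from the pose commanded when the call began, along the tool's axes at that moment; what a row does not reach only later rows make up. A row lasts 1/10 s, in which the tool goes at most 50 mm and 8.59 degrees, less where a joint would pass 70% of its speed; a pose out of reach is approached as far as the arm can. A call with a gripper value outside its range is refused whole. The fingers move at their own pace and stop on an object; FORCE is the grip in N (left out, the last holds). Time passes only in rows, so rows that repeat a pose let the fingers close. It gives the time, the measured TCP pose, the force and the opening at its end, in the units of the state.
- read_state(): the state, without advancing time (a new reading comes with each control period).
- cams.snapshot(name): name is "scene" or "top" or "wrist"; returns a dict with "pixels" (480x640x3 uint8, blue, green, red), "fovy" (degrees; the focal length in pixels is half the picture's height over the tangent of half this angle, whatever the lens; pixels are square), "cx", "cy" (the principal point, pixels), "xyz" and "orientation" of the camera in the world. Camera axes: x right, y up, looking along -z (the intrinsics and any distortion apply to the point x, -y, -z); pixel columns grow to the right and rows downward; lengths in m; the calibration is good to about 2 mm. A picture is of the moment at which its call begins. There is no depth.
- manip.finish_job(): hands the job in, once; it reports no verdict.
The state is a dict: "t": time; "qpos": joint angles; "qvel": joint speeds; "effort": joint torques, N m; "eef_pos": TCP position; "ee_rot": TCP orientation; "contact_force": force on the tool from outside, world axes, zero at the start; "wrist_torque": the same for the moment, N m; "finger_gap": opening from 0.0 (shut) to 1.0 (fully open).
Only numpy, scipy, OpenCV 4.12 (cv2) and the standard library are available. Lean on these libraries where they do the work, as an engineer would, in place of code of your own. Each camera call takes 0.05 s, during which the arm holds its last target. There are 200 camera calls.

### The job

Clear the base plate of the retort stand: set its two cartons down squarely, one after the other, on top of the third carton on the bench, without dropping them or shifting the things around. Then pick up the loose clamp by its balance point and finish still holding it there, level and still, jaws out over the base plate and rod in line with the open jaw of the stand's boss head, the tip reaching just past that jaw and the rod a couple of centimetres above it, touching nothing else. Do not put it down or let go: I will raise the boss to it and tighten the screw.

Things in the scene. Friction and masses are not known exactly. Their poses are not given: they have to be found in the camera images.
- stand: retort stand, 3.4 kg, free-standing: grey steel base plate 250 (x) x 160 (y) x 10 mm, upright 12 mm rod at x = +100, y = 0 near the far short edge, its top 400 mm up. Origin at the centre of the plate's underside, x along the plate towards the rod, z up. A boss head is clamped on the rod; two cartons stand side by side on the plate, long sides along x, centres about 92 mm apart
- boss_mouth (a point): centre of the mouth of the boss head's jaw, level with its cheek tops, 131 to 181 mm above the bench. The jaw is a small U channel open upwards, 24 mm long along the stand's x, 18 mm wide, cheeks 7 mm thick, on the stand's +y side of the upright rod (x 100, y 32 mm in its frame). Axes as the stand's: a rod lies in it along x. Wing screws below the mouth reach 33 mm beyond it to +y
- clamp: loose two-prong clamp lying flat, 0.42 kg, 324 mm long: bright 12 mm rod to +x, dark cast jaws (72 mm wide, wing nut to 49 mm at +y) to -x. Origin at the balance point in plan, z at the underside: 219 mm from the rod's tip, 105 mm from the jaws' end. There the shank is 20 mm wide (y), flat-sided, 32 mm high, running from 27 mm behind (50 mm wide yoke) to 53 mm ahead. Level: z vertical, as it lies
- rod_tip (a point): end of the clamp's rod, on the rod's axis, 219 mm along +x from the balance point and 16 mm above the clamp's underside (half the shank's height)
- carton_1: closed brown cardboard carton, 90 mm (its x) x 52 mm (its y) x 40 mm high, flat lid; origin at the centre of its underside, z up. 0.16 kg. Starts on the stand's base plate (10 mm up), on the +y side
- carton_2: closed brown cardboard carton, 90 mm (its x) x 52 mm (its y) x 40 mm high, flat lid; origin at the centre of its underside, z up. 0.16 kg. Starts on the stand's base plate (10 mm up), on the -y side
- carton_3: closed brown cardboard carton, 90 mm (its x) x 52 mm (its y) x 40 mm high, flat lid; origin at the centre of its underside, z up. 0.3 kg. Stands alone on the bench, to the left or right of the stand (the clamp lies on the other side): the foot of the column
- flask: conical glass flask, 64 mm across the foot, 105 mm high, bystander beyond the stand; origin at the centre of its foot
- amber_bottle: amber glass bottle with black cap, 66 mm across, 135 mm high, bystander beyond the stand; origin at the centre of its foot
- vial: small clear bottle with black cap, 34 mm across, 72 mm high, bystander between the robot and the stand; origin at the centre of its foot
- spare_boss: spare dark steel boss head standing on the bench, about 24 x 104 mm (y), 36 mm high, bystander on the left; origin under its collar, its jaw lies 32 mm to +y
- white_jar: white plastic jar, 96 mm across, 165 mm high, bystander far left; origin at the centre of its foot
- small_jar: small white jar with black lid, 60 mm across, 62 mm high, bystander between the robot and the stand; origin at the centre of its foot
- spatula: spatula with yellow handle, 180 mm long, lying along its x, bystander on the right; origin on the bench under its middle

How it is judged:
By the outcome, as a careful person would: the job done as asked, in the order asked, and still so for the second after the job is handed in, while the arm keeps its last pose, push and grip.
It also fails if it takes over 67 s, if anything falls off the work surface, if the arm or the gripper's body presses on something with over 40 N, if the wrist force passes 120 N, or if a joint passes its speed limit or range.

## Working session

There is one attempt and no reset: what is moved stays moved. The work goes in short steps, Python scripts to look and compute and a shell command to move; the robot and the scene stay as the last step left them, time stands still between calls to the robot, and variables do not carry over. Pictures are saved under pics/ and viewed, about 8 in all and at most 12, crops included, and the job is handed in when it is done.

```bash
ls; mkdir -p pics; python3 - <<'E'
from station import read_state,cams,manip
import cv2
print(read_state()); print(manip.nose_length)
for n in ("scene","top"):
    s=cams.snapshot(n); cv2.imwrite(f"pics/{n}0.png",s["pixels"]); print({k:v for k,v in s.items() if k!="pixels"})
E
```

```text
pics
{'t': 0.0, 'qpos': array([-1.26280373e+00,  4.87215682e-02,  9.75769528e-02,  1.62197860e+00,
        1.11488877e-06,  1.44304619e+00]), 'qvel': array([ 0.00060548, -0.00064608, -0.00087509,  0.00085392,  0.0012274 ,
        0.00088785]), 'effort': array([ 2.38719522e-04, -3.38779700e+01,  3.20016289e+01,  2.01724435e-02,
       -1.06386692e-04,  1.11202158e-05]), 'eef_pos': array([ 0.22143827, -0.47540726,  0.25512179]), 'ee_rot': array([ 8.43232447e-01, -5.37547846e-01, -8.93022224e-04, -7.45726593e-04]), 'contact_force': array([-0.1745252 ,  0.11803904, -0.58924294]), 'wrist_torque': array([ 0.00403254, -0.02655786, -0.00734793]), 'finger_gap': 0.9994673365926476}
0.025
{'fovy': 55.98089585960933, 'cx': 317.947091870642, 'cy': 239.26862583208202, 'xyz': array([1.31520671, 0.69150759, 0.89721214]), 'orientation': array([0.17304982, 0.40435011, 0.81866779, 0.36923949])}
{'fovy': 45.19896437025299, 'cx': 320.64492592578534, 'cy': 243.23830038060044, 'xyz': array([0.34889275, 0.0156731 , 1.61697508]), 'orientation': array([-0.04866825,  0.05983076,  0.71082483, -0.69912784])}
```

View pics/scene0.png

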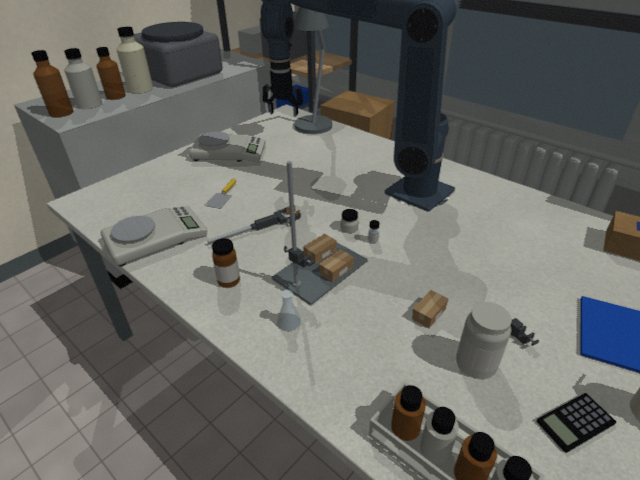

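View pics/top0.png

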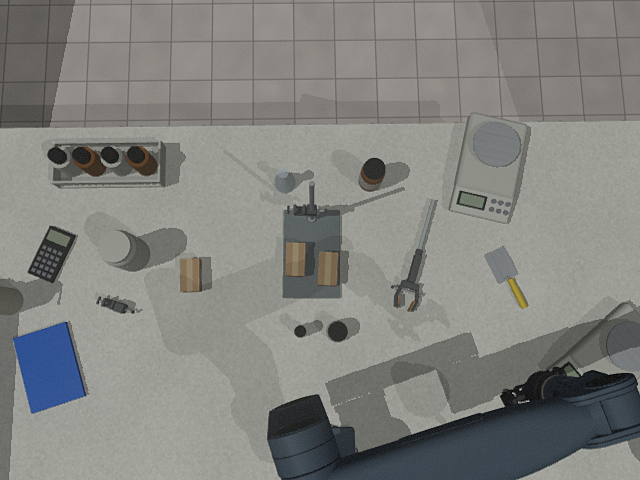

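The scene view has the clamp on the right with its rod pointing ahead, and carton_3 on the left. In the top view, carton_1 is at about (296,259), carton_2 at (328,268), carton_3 at (190,275), the clamp shank near (415,265), and the plate spans (283–341, 210–297). Next I'll turn these into positions.

```bash
cat > h.py <<'E'
import numpy as np,cv2
from scipy.spatial.transform import Rotation as R
from station import read_state,cams,manip
def focal(s): return 240/np.tan(np.radians(s["fovy"]/2))
def rays(s,uv):
    uv=np.atleast_2d(uv).astype(float); f=focal(s)
    d=np.c_[(uv[:,0]-s["cx"])/f,-(uv[:,1]-s["cy"])/f,-np.ones(len(uv))]
    return R.from_quat(s["orientation"]).apply(d)
def plane(s,uv,z):
    d=rays(s,uv); o=np.asarray(s["xyz"]); return (o+d*((z-o[2])/d[:,2])[:,None])
def proj(s,p):
    c=R.from_quat(s["orientation"]).inv().apply(np.atleast_2d(p)-s["xyz"]); f=focal(s)
    return np.c_[s["cx"]-f*c[:,0]/c[:,2], s["cy"]+f*c[:,1]/c[:,2]]
def rect(P):
    "min-area rect of plan points: centre, long side, short side, yaw(deg) of long side about world x"
    (c,(w,h),a)=cv2.minAreaRect((P[:,:2]*1000).astype(np.float32))
    if w<h: w,h,a=h,w,a+90
    return np.round(c,1),round(w,1),round(h,1),round((a+90)%180-90,1)
def blobs(m,amin=100):
    cs,_=cv2.findContours(m,cv2.RETR_EXTERNAL,cv2.CHAIN_APPROX_NONE)
    return [c[:,0] for c in cs if cv2.contourArea(c)>amin]
def tool():
    s=read_state(); return np.array(s["eef_pos"]),R.from_quat(s["ee_rot"]),s
E
python3 - <<'E'
from h import *
s=cams.snapshot("top"); im=s["pixels"]; hsv=cv2.cvtColor(im,cv2.COLOR_BGR2HSV)
for n,p in dict(c1=(296,259),c2=(328,268),c3=(190,275),plate=(312,285),bench=(250,320),plate2=(312,240),shank=(415,265),rod=(426,220)).items(): print(n,hsv[p[1],p[0]])
m=cv2.inRange(hsv,(8,70,60),(25,255,255))
for c in blobs(m):
    x,y,w,h=cv2.boundingRect(c)
    if 170<x<350 and 230<y<300:
        z=.04 if x<250 else .05
        print("carton px",x,y,w,h,rect(plane(s,c,z)))
mp=cv2.inRange(hsv,(85,20,30),(115,90,130)); mp[:,:270]=0; mp[:,350:]=0; mp[:200]=0;mp[305:]=0
for c in blobs(mp): print("plate",cv2.boundingRect(c),rect(plane(s,c,.01)))
a=cv2.resize(im[170:350,165:445],None,fx=2.8,fy=2.8,interpolation=cv2.INTER_CUBIC); cv2.imwrite("pics/crop1.png",a)
E
```

```text
c1 [ 20  65 145]
c2 [ 21  67 133]
c3 [ 20  70 146]
plate [85 17 91]
bench [ 39  12 146]
plate2 [ 90  18 102]
shank [98 14 74]
rod [ 90  12 129]
carton px 180 258 22 34 (array([512.2, 346.2]), 90.2, 57.1, 1.1)
carton px 317 252 21 34 (array([522.3, -28.4]), 91.6, 52.5, -4.0)
carton px 285 243 20 33 (array([548.9,  60.9]), 88.3, 51.9, -0.9)
```

View pics/crop1.png

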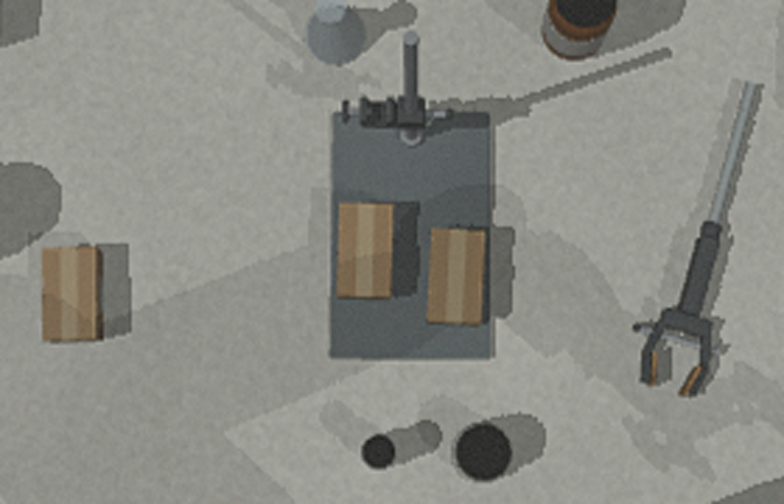

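Carton_1's top face measures 88×52 mm and carton_2's 92×52 mm, both the right size. Carton_3 reads 57 mm wide because its right side face got into the mask. The plate is nearly square to the world axes. Next I'll go above the stand and look from close up.

```bash
cat >> h.py <<'E'
def go(xyz,yaw):
    "print dp (cm) and twist (deg) from the measured pose to xyz with tool down, tool x at yaw deg in plan"
    p,r,s=tool(); a=np.radians(yaw)
    t=R.from_matrix(np.c_[[np.cos(a),np.sin(a),0],[np.sin(a),-np.cos(a),0],[0,0,-1]])
    print("from",np.round(p*1000,1),"yaw",np.round(np.degrees(np.arctan2(*r.as_matrix()[1::-1,0])),2),"t",round(s["t"],2),"gap",round(s["finger_gap"]*85.4,1),
     "dp",np.round(r.inv().apply(np.array(xyz)-p)*100,2).tolist(),"twist",np.round((r.inv()*t).as_rotvec(degrees=True),2).tolist())
E
python3 - <<'E'
from h import *
go([.46,.02,.30],-90)
s=cams.snapshot("top")
S=lambda l:np.array(l)/2.8+[165,170]
print("plate",plane(s,S([(332,113),(490,113),(494,357),(330,358)]),.01)[:,:2])
print("c3",plane(s,S([(43,248),(97,246),(99,340),(43,340)]),.04)[:,:2])
print("c2",plane(s,S([(431,227),(485,228),(484,325),(428,322)]),.05)[:,:2])
print("clamp",plane(s,S([(752,83),(712,222)]),.016)[:,:2],plane(s,S([(690,310)]),.032)[:,:2])
E
```

```text
from [ 221.5 -475.5  255.4] yaw -65.03 t 0.15 gap 85.3 dp [-34.86, -42.54, -4.39] twist [0.01, 0.11, 24.97]
plate [[ 0.69368791  0.09174032]
 [ 0.69134242 -0.06877151]
 [ 0.44386959 -0.0670929 ]
 [ 0.44562118  0.09567438]]
c3 [[0.55617738 0.37463364]
 [0.55731924 0.32184902]
 [0.4650654  0.31858779]
 [0.46597148 0.37288265]]
c2 [[ 0.56960661 -0.00620272]
 [ 0.56778707 -0.05913374]
 [ 0.47266955 -0.05603287]
 [ 0.47648487 -0.00168158]]
clamp [[ 0.71734972 -0.33614033]
 [ 0.57504489 -0.28901179]] [[ 0.48551961 -0.26036844]]
```

```bash
python3 -m crank '{"jaw":[8.5,8.5,8.5,8.5,8.5,8.5,8.5,8.5],"dp":[[-3,-3.5,-4.4],[-7,-8,-4.4],[-10.5,-12,-4.4],[-14,-16,-4.4],[-17.5,-20.5,-4.4],[-21,-25,-4.4],[-24,-29,-4.4],[-27,-33,-4.4]],"twist":[[0,0,3],[0,0,7],[0,0,11],[0,0,15],[0,0,19],[0,0,22],[0,0,25],[0,0,25]]}'
python3 -m crank '{"jaw":[8.5,8.5,8.5,8.5],"dp":[[-3,-4,0],[-4,-8.8,0],[-4,-8.8,0],[-4,-8.8,0]],"twist":[[0,0,0],[0,0,0],[0,0,0],[0,0,0]]}'
python3 - <<'E'
from h import *
go([.46,.02,.30],-90)
s=cams.snapshot("wrist"); cv2.imwrite("pics/w1.png",s["pixels"]); print({k:v for k,v in s.items() if k!="pixels"})
E
```

```text
t: 1.0
eef_pos: [0.3881, -0.1261, 0.3004]
ee_rot: [-0.706, 0.708, -0.0, 0.0]
contact_force: [0.8, -0.7, 0.2]
finger_gap: 0.996
t: 1.4
eef_pos: [0.4759, -0.0875, 0.2986]
ee_rot: [0.708, -0.707, -0.002, 0.001]
contact_force: [-0.4, 0.3, 0.6]
finger_gap: 0.997
from [475.9 -87.5 298.6] yaw -89.92 t 1.4 gap 85.2 dp [-10.75, 1.57, -0.12] twist [0.22, 0.06, 0.08]
{'fovy': 61.305448287560836, 'cx': 327.084065673009, 'cy': 234.31905530182573, 'xyz': array([ 0.55035356, -0.08720201,  0.41645403]), 'orientation': array([-0.10634123,  0.10682608, -0.69831475,  0.69974013])}
```

View pics/w1.png

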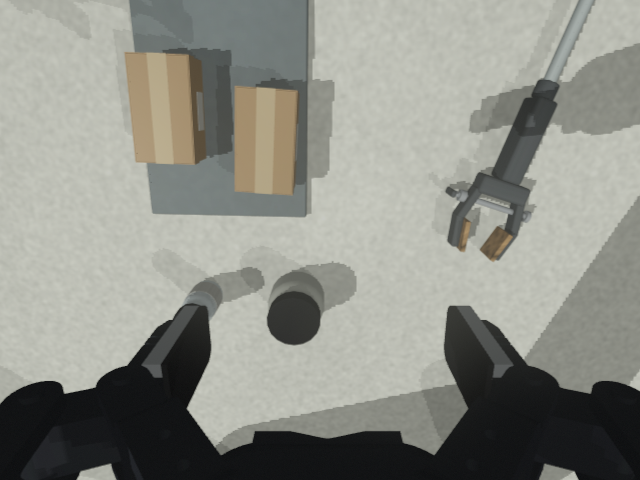

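The wrist view has carton_1's lid at about (162,108), carton_2's lid at (266,140), the plate's front edge at row 213, and the clamp shank around (522,140). I'll measure the lids, plate and clamp in this view.

```bash
cat > m.py <<'E'
from h import *
def lids(s,z,amin=1500):
    "lid quads: mask brown, split bright lid from sides, rect on the plane z"
    hsv=cv2.cvtColor(cv2.medianBlur(s["pixels"],3),cv2.COLOR_BGR2HSV)
    m=cv2.inRange(hsv,(8,50,20),(28,255,255)); out=[]
    for c in blobs(m,amin):
        k=np.zeros(m.shape,np.uint8); cv2.drawContours(k,[c],-1,255,-1); k&=m
        t,_=cv2.threshold(hsv[...,2][k>0].reshape(-1,1),0,255,cv2.THRESH_OTSU)
        out.append((c,k,t,hsv))
    return out
E
python3 - <<'E'
from m import *
s=cams.snapshot("wrist")
for c,k,t,hsv in lids(s,.05):
    v=hsv[...,2][k>0]; print(cv2.boundingRect(c),rect(plane(s,c,.05)),"otsu",t,np.percentile(v,[5,25,50,75,95]))
    for th in (t,100,120):
        kk=((k>0)&(hsv[...,2]>th)).astype(np.uint8)*255
        for b in blobs(kk,1500): print("  th",th,cv2.boundingRect(b),rect(plane(s,b,.05)))
g=cv2.cvtColor(s["pixels"],cv2.COLOR_BGR2HSV); print([g[y,x].tolist() for x,y in((220,200),(210,30),(350,120),(520,140),(570,40),(190,110),(160,110),(295,140),(299,150))])
E
```

```text
(234, 86, 64, 109) (array([521.3, -32.4]), 91.7, 54.8, -3.9) otsu 148.0 [145. 162. 163. 177. 178.]
  th 148.0 (234, 86, 61, 109) (array([521.2, -31.1]), 91.4, 51.9, -4.1)
  th 100 (234, 86, 63, 109) (array([521.4, -32. ]), 91.7, 54.0, -3.9)
  th 120 (234, 86, 63, 109) (array([521.4, -31.6]), 91.7, 53.3, -3.8)
(124, 52, 82, 112) (array([548.3,  52. ]), 91.5, 63.5, -2.0) otsu 131.0 [ 89. 165. 168. 178. 185.]
  th 131.0 (124, 52, 71, 112) (array([548.4,  57.2]), 91.4, 53.1, -2.0)
  th 100 (124, 52, 71, 112) (array([548.5,  56.9]), 91.5, 53.6, -2.0)
  th 120 (124, 52, 71, 112) (array([548.4,  57.1]), 91.4, 53.3, -2.0)
[[81, 14, 127], [87, 18, 127], [36, 13, 194], [75, 12, 88], [75, 13, 163], [18, 87, 140], [21, 60, 184], [19, 41, 106], [60, 11, 92]]
```

```bash
python3 -c "
from h import *
go([.5484,.058,.14],-92)"
```

```text
from [475.  -88.3 300.5] yaw -90.06 t 1.5 gap 85.1 dp [-14.64, -7.34, 16.04] twist [0.03, -0.0, 1.94]
```

```bash
python3 -m crank '{"jaw":[8,7.5,7,6.8,6.8,6.8,6.8,6.8],"dp":[[-4,-2,2],[-8,-4,4],[-12,-6,6],[-14.6,-7.3,9],[-14.6,-7.3,13],[-14.6,-7.3,16],[-14.6,-7.3,16],[-14.6,-7.3,16]],"twist":[[0,0,1],[0,0,2],[0,0,2],[0,0,2],[0,0,2],[0,0,2],[0,0,2],[0,0,2]]}' 25
python3 - <<'E'
from m import *
go([.5484,.058,.042],-92)
s=cams.snapshot("wrist")
for c,k,t,hsv in lids(s,.05):
    kk=((k>0)&(hsv[...,2]>130)).astype(np.uint8)*255
    for b in blobs(kk,1500): print(cv2.boundingRect(b),rect(plane(s,b,.05)))
cv2.imwrite("pics/w2.png",s["pixels"])
E
```

```text
t: 2.3
eef_pos: [0.548, 0.0517, 0.1414]
ee_rot: [-0.697, 0.717, 0.001, 0.002]
contact_force: [-0.3, -0.9, 0.4]
finger_gap: 0.796
from [548.   51.7 141.4] yaw -91.66 t 2.3 gap 68.0 dp [-0.59, -0.02, 9.94] twist [-0.02, 0.24, 0.34]
(428, 213, 111, 149) (array([522.3, -31.1]), 90.2, 53.8, -4.1)
(267, 166, 103, 160) (array([548.6,  57.3]), 92.0, 53.5, -2.2)
```

View pics/w2.png

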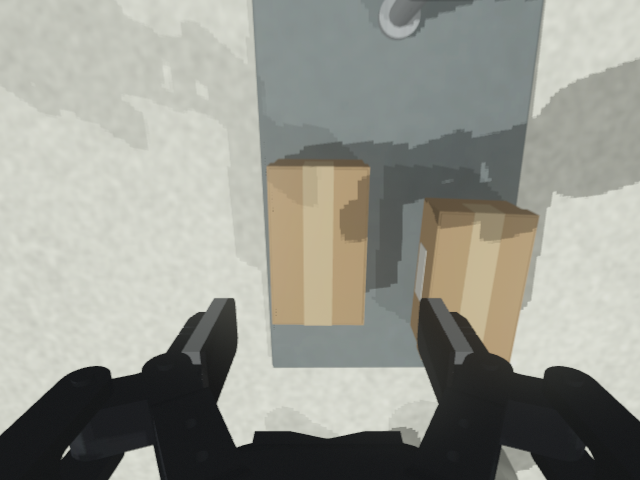

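The wrist view has carton_1's lid centred at (318,245) between the fingers, about 5.6 mm to their left. It measures 57.3 mm in y, which agrees with the earlier look. I'll correct sideways, then go down.

```bash
python3 -m crank '{"jaw":[6.8,6.8,6.8,6.8,6.8,6.8,6.8,6.8],"dp":[[-0.55,0,0.5],[-0.55,0,2.5],[-0.55,0,5],[-0.55,0,7],[-0.55,0,8.5],[-0.55,0,9.5],[-0.55,0,9.95],[-0.55,0,9.95]],"twist":[[0,0.1,0.4],[0,0.1,0.4],[0,0.1,0.4],[0,0.1,0.4],[0,0.1,0.4],[0,0.1,0.4],[0,0.1,0.4],[0,0.1,0.4]]}'
python3 -m crank '{"jaw":[6,5.5,5,4.5,4.5,4.5,4.5],"dp":[[0,0,0],[0,0,0],[0,0,0],[0,0,0],[0,0,0],[0,0,0],[0,0,0]],"twist":[[0,0,0],[0,0,0],[0,0,0],[0,0,0],[0,0,0],[0,0,0],[0,0,0]]}' 30
python3 -c "
from h import *
go([.5484,.057,.2],-92)"
```

```text
t: 3.15
eef_pos: [0.5487, 0.0535, 0.0409]
ee_rot: [-0.697, 0.717, 0.002, 0.002]
contact_force: [-0.2, -0.6, 0.6]
finger_gap: 0.796
t: 3.85
eef_pos: [0.5498, 0.0538, 0.0423]
ee_rot: [-0.698, 0.716, 0.002, 0.003]
contact_force: [-0.3, 2.1, 5.7]
finger_gap: 0.606
from [549.8  53.8  42.3] yaw -91.53 t 3.85 gap 51.7 dp [-0.43, 0.1, -15.77] twist [-0.15, 0.41, 0.47]
```

```bash
python3 -m crank '{"jaw":[4.5,4.5,4.5,4.5,4.5,4.5,4.5,4.5],"dp":[[0,0,-0.5],[0,0,-1.5],[0,0,-3],[0,0,-6],[0,0,-10],[0,0,-14],[0,0,-16],[0,0,-16]],"twist":[[0,0,0],[0,0,0],[0,0,0],[0,0,0],[0,0,0],[0,0,0],[0,0,0],[0,0,0]]}'
python3 - <<'E'
from m import *
for i in range(3):
    go([.512,.25,.2],-90); s=cams.snapshot("wrist")
p,r,_=tool()
for z in (p[2]-.042+.05,.05):
  for c,k,t,hsv in lids(s,z):
    kk=((k>0)&(hsv[...,2]>130)).astype(np.uint8)*255
    for b in blobs(kk,1500): print(z,cv2.boundingRect(b),rect(plane(s,b,z)))
cv2.imwrite("pics/w3.png",s["pixels"])
E
```

```text
t: 4.65
eef_pos: [0.5512, 0.0522, 0.2066]
ee_rot: [-0.697, 0.717, -0.001, 0.006]
contact_force: [0.1, 0.2, -2.0]
finger_gap: 0.603
from [551.2  52.2 206.6] yaw -91.55 t 4.65 gap 51.5 dp [-19.66, 4.46, 0.74] twist [-0.56, 0.36, -1.55]
from [549.9  52.3 203.5] yaw -91.54 t 4.7 gap 51.4 dp [-19.65, 4.33, 0.45] twist [-0.29, 0.37, -1.55]
from [548.7  52.4 201.1] yaw -91.55 t 4.75 gap 51.6 dp [-19.66, 4.21, 0.23] twist [-0.04, 0.37, -1.55]
0.20751266234089766 (245, 338, 165, 102) (array([534.7,  53. ]), 54.1, 39.2, 88.8)
0.20751266234089766 (234, 194, 262, 123) (array([582.1,  41.9]), 73.5, 37.8, 86.4)
0.05 (245, 338, 165, 102) (array([410.9,  57.4]), 130.3, 94.4, 88.8)
0.05 (234, 194, 262, 123) (array([524.9,  30.8]), 177.0, 91.1, 86.4)
```

View pics/w3.png

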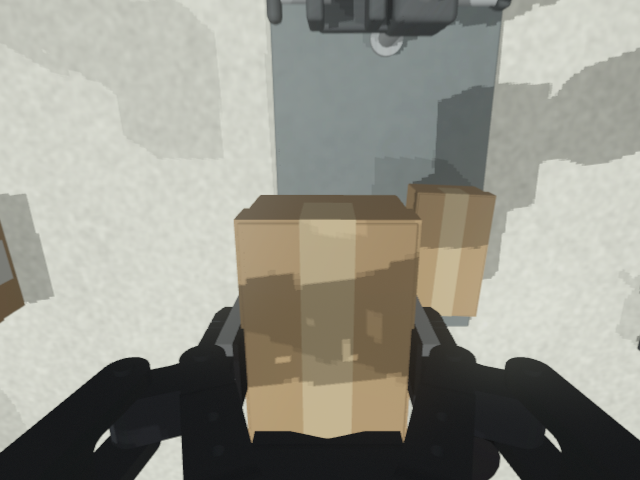

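Carton_1 is held, with its lid front edge at row 220 and columns 235–420 (opening 51.5 mm). The held lid measures y = 53.0 mm against the TCP's 52.4, so the wrist camera's sideways bias is under 1 mm. Next I'll view carton_3 from the side.

```bash
python3 -m crank '{"jaw":[4.5,4.5,4.5,4.5,4.5,4.5,4.5,4.5],"dp":[[-3,0.6,0],[-7,1.5,0],[-11,2.5,0],[-15,3.3,0],[-18,4,0],[-19.7,4.2,0],[-19.7,4.2,0],[-19.7,4.2,0]],"twist":[[0,0,0],[0,0,0],[0,0,-1],[0,0,-1.5],[0,0,-1.5],[0,0,-1.5],[0,0,-1.5],[0,0,-1.5]]}'
python3 - <<'E'
from m import *
for i in range(3): s=cams.snapshot("wrist")
go([.512,.347,.2],-90)
p,r,_=tool()
for c,k,t,hsv in lids(s,0):
    for th in (110,130,150):
      kk=((k>0)&(hsv[...,2]>th)).astype(np.uint8)*255
      for b in blobs(kk,1500): print(th,cv2.boundingRect(b),rect(plane(s,b,.04)),"in hand",rect(plane(s,b,p[2]+.008)))
cv2.imwrite("pics/w4.png",s["pixels"])
E
```

```text
t: 5.6
eef_pos: [0.5223, 0.1175, 0.2022]
ee_rot: [0.732, -0.681, -0.018, -0.016]
contact_force: [0.1, -0.0, -2.7]
finger_gap: 0.602
from [522.4 117.4 202.1] yaw -85.94 t 5.75 gap 51.5 dp [-22.94, -0.59, 1.29] twist [0.16, 2.69, 4.07]
110 (234, 195, 188, 246) (array([429.8, 119.7]), 216.6, 136.0, 4.2) in hand (array([531.2, 118.4]), 85.0, 53.4, 4.2)
130 (245, 324, 165, 116) (array([378.9, 115.9]), 136.0, 112.3, -85.8) in hand (array([511.2, 116.9]), 53.4, 44.1, -85.8)
130 (234, 219, 188, 83) (array([488. , 123.8]), 136.3, 65.5, -85.2) in hand (array([554., 120.]), 53.5, 25.7, -85.2)
150 (246, 382, 163, 57) (array([354.8, 114.6]), 136.8, 54.2, -82.3) in hand (array([501.7, 116.4]), 53.7, 21.3, -82.3)
150 (234, 219, 188, 83) (array([487.7, 123.8]), 135.9, 65.5, -85.5) in hand (array([553.9, 120. ]), 53.4, 25.7, -85.5)
110 (484, 169, 133, 137) (array([519.5, -28.9]), 95.6, 70.4, -4.2) in hand (array([566.4,  60. ]), 37.5, 27.7, -4.2)
130 (498, 171, 119, 135) (array([518.6, -36.3]), 94.8, 55.5, -4.2) in hand (array([566. ,  57.1]), 37.2, 21.8, -4.2)
150 (499, 203, 105, 103) (array([508.9, -35.9]), 75.4, 54.9, -4.2) in hand (array([562.2,  57.3]), 29.6, 21.6, -4.2)
110 (0, 140, 73, 127) (array([512.8, 346.6]), 94.2, 55.0, 2.0) in hand (array([563.8, 207.5]), 37.0, 21.6, 2.0)
130 (0, 143, 72, 124) (array([511.7, 346.4]), 91.7, 54.1, 1.1) in hand (array([563.3, 207.4]), 36.0, 21.2, 1.1)
150 (0, 143, 71, 124) (array([511.5, 346.8]), 91.3, 53.3, 1.1) in hand (array([563.2, 207.5]), 35.9, 20.9, 1.1)
```

View pics/w4.png

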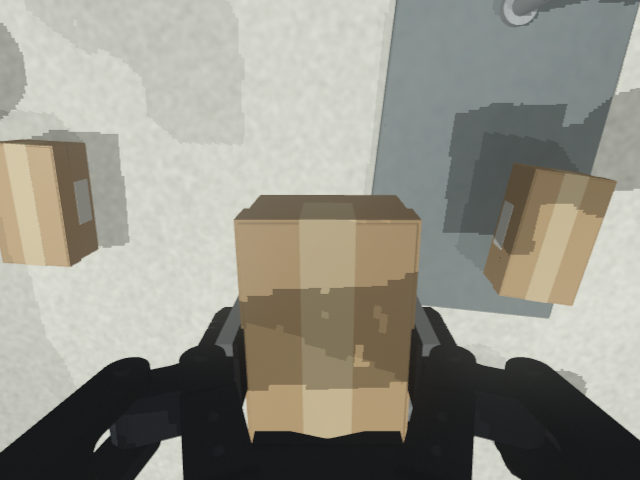

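The arm stopped short because the last joint reached its limit, so the commanded pose hasn't been met. The fix is to turn the gripper half a turn (tool x at +90°), which brings that joint back to mid-range for the rest of the job.

```bash
python3 -c "
from h import *
print(np.round(read_state()['qpos'],2))
go([.512,.17,.21],-30)"
```

```text
[0.07 0.07 0.01 1.52 0.05 3.14]
from [522.4 117.4 202.1] yaw -85.94 t 5.75 gap 51.5 dp [-5.35, 0.66, -0.54] twist [-1.26, 2.51, -55.92]
```

```bash
python3 -m crank '{"jaw":[4.5,4.5,4.5,4.5,4.5,4.5,4.5,4.5],"dp":[[0,0,0],[0,0,0],[0,0,0],[0,0,0],[0,0,0],[0,0,0],[0,0,0],[0,0,0]],"twist":[[0,0.5,-8],[-0.3,1,-15],[-0.6,1.5,-23],[-0.8,2,-31],[-1,2.2,-39],[-1.1,2.4,-47],[-1.2,2.5,-56],[-1.2,2.5,-56]]}'
python3 -c "
from h import *
print(np.round(read_state()['qpos'],2))
go([.512,.24,.21],30)"
```

```text
t: 6.55
eef_pos: [0.5223, 0.1175, 0.202]
ee_rot: [0.966, -0.258, 0.0, -0.0]
contact_force: [-1.0, 0.6, -1.4]
finger_gap: 0.597
[0.1  0.07 0.01 1.51 0.   2.19]
from [522.3 117.5 202. ] yaw -29.91 t 6.55 gap 51.0 dp [-7.0, -10.11, -0.79] twist [-0.05, -0.04, -59.91]
```

Good: the commanded pose matches the measured one and the tool is vertical again.

```bash
python3 -m crank '{"jaw":[4.5,4.5,4.5,4.5,4.5,4.5,4.5,4.5],"dp":[[-1,-1.5,0],[-2,-3,0],[-3,-4.5,0],[-4,-6,0],[-5,-7.5,0],[-6,-9,0],[-7,-10.1,0],[-7,-10.1,-0.2]],"twist":[[0,0,-8],[0,0,-16],[0,0,-24],[0,0,-32],[0,0,-40],[0,0,-48],[0,0,-56],[0,0,-60]]}'
python3 -m crank '{"jaw":[4.5,4.5,4.5,4.5,4.5,4.5,4.5,4.5],"dp":[[0,0,0],[0,0,0],[0,0,0],[0,0,0],[0,0,0],[0,0,0],[0,0,0],[0,0,0]],"twist":[[0,0,-8],[0,0,-16],[0,0,-24],[0,0,-32],[0,0,-40],[0,0,-48],[0,0,-56],[0,0,-60]]}'
python3 -c "
from h import *
print(np.round(read_state()['qpos'],2))
go([.512,.347,.2],91)"
```

```text
t: 7.35
eef_pos: [0.5113, 0.2417, 0.2037]
ee_rot: [0.965, 0.261, -0.0, -0.001]
contact_force: [1.1, 0.2, -2.6]
finger_gap: 0.606
t: 8.15
eef_pos: [0.512, 0.2399, 0.204]
ee_rot: [0.706, 0.708, 0.0, -0.0]
contact_force: [-1.1, -0.1, -2.1]
finger_gap: 0.605
[0.32 0.15 0.1  1.52 0.   0.32]
from [512.  239.9 204. ] yaw 90.12 t 8.15 gap 51.7 dp [10.71, 0.02, 0.41] twist [0.03, -0.04, -0.88]
```

```bash
python3 - <<'E'
from m import *
for i in range(2): s=cams.snapshot("wrist")
p,r,_=tool(); print(np.round(s["xyz"],3),p)
for c,k,t,hsv in lids(s,0):
    for th in (0,110,130,150):
      kk=((k>0)&(hsv[...,2]>th)).astype(np.uint8)*255
      for b in blobs(kk,1500): print(th,cv2.boundingRect(b),rect(plane(s,b,.04)),"in hand",rect(plane(s,b,p[2]+.008)))
cv2.imwrite("pics/w5.png",s["pixels"])
E
```

```text
[0.435 0.24  0.322] [0.51202296 0.23996154 0.20404943]
0 (234, 195, 188, 247) (array([602.1, 242.3]), 216.7, 141.4, 0.2) in hand (array([500.4, 240.9]), 84.6, 55.2, 0.2)
110 (234, 195, 188, 243) (array([599.9, 240.7]), 212.4, 136.5, 0.2) in hand (array([499.6, 240.2]), 82.9, 53.3, 0.2)
130 (234, 203, 188, 168) (array([568.9, 240.6]), 139.0, 136.5, 0.4) in hand (array([487.5, 240.2]), 54.2, 53.3, 0.4)
150 (234, 219, 188, 123) (array([561.4, 240.5]), 136.4, 100.3, -89.8) in hand (array([484.6, 240.2]), 53.2, 39.1, -89.8)
0 (425, 152, 95, 127) (array([510.1, 342.9]), 94.5, 61.9, 1.6) in hand (array([464.5, 280.1]), 36.9, 24.2, 1.6)
110 (431, 152, 89, 127) (array([510. , 343.5]), 94.7, 60.9, 1.8) in hand (array([464.5, 280.3]), 36.9, 23.8, 1.8)
130 (434, 152, 86, 127) (array([510.2, 347.3]), 93.9, 53.9, 1.0) in hand (array([464.6, 281.8]), 36.6, 21.0, 1.0)
150 (435, 155, 85, 124) (array([511.5, 347.4]), 91.3, 53.2, 1.5) in hand (array([465.1, 281.9]), 35.6, 20.7, 1.5)
```

View pics/w5.png

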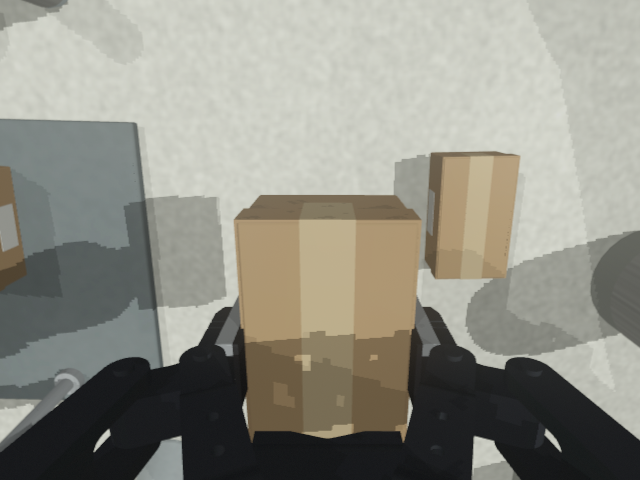

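```bash
python3 - <<'E'
from m import *
s=cams.snapshot("wrist"); p,r,_=tool(); im=cv2.cvtColor(s["pixels"],cv2.COLOR_BGR2GRAY)
col=im[180:235,270:390].mean(1); g=np.diff(col); print(np.round(g).astype(int).tolist(), "rows from 180")
zl=p[2]+.0077
for row,z in((219,zl),(195,zl-.04)):
    print(row,plane(s,[(235,row),(421,row)] if row==219 else [(260,row),(400,row)],z)-p)
print(im[212:222,330],im[190:198,280])
E
```

```text
[0, 0, 0, 0, 0, 0, 0, 0, 0, 0, 0, 0, 0, -9, -81, -5, 0, 0, 0, -1, 0, 2, 4, 1, 0, -1, 0, 0, 2, 0, 0, 0, 0, 0, 0, -1, -1, 2, 16, 33, 2, -1, -1, 1, 1, 0, 0, 0, 0, 0, 0, 0, 0, 0] rows from 180
219 [[-0.04694391 -0.02565975  0.0077    ]
 [-0.04689109  0.02681238  0.0077    ]]
195 [[-0.04555394 -0.02497581 -0.0323    ]
 [-0.04550327  0.0278699  -0.0323    ]]
[122 122 122 120 110 110 116 145 176 176] [202 202 202 202 192 109 109 110]
```

Carton_3 is at (511.5, 347.3) mm, yaw 1.3°. The views from the two opposite tool directions agree within 1 mm. The held carton's centre sits about 1 mm behind the TCP. I'll move over carton_3 and down to just above it.

```bash
python3 -m crank '{"jaw":[4.5,4.5,4.5,4.5,4.5,4.5,4.5,4.5],"dp":[[2,0,0],[5,0,0],[8,0,0],[10,0,0],[10.7,0,1],[10.7,0,4],[10.7,0,8],[10.7,0,10.5]],"twist":[[0,0,0],[0,0,-1],[0,0,-1.2],[0,0,-1.2],[0,0,-1.2],[0,0,-1.2],[0,0,-1.2],[0,0,-1.2]]}'
python3 -m crank '{"jaw":[4.5,4.5],"dp":[[0,0,0],[0,0,0]],"twist":[[0,0,0],[0,0,0]]}'
python3 -c "
from h import *
go([.5123,.3472,.0735],91.3)"
```

```text
t: 9.1
eef_pos: [0.5102, 0.3457, 0.0952]
ee_rot: [0.7, 0.714, -0.002, -0.0]
contact_force: [-0.1, -1.0, -2.7]
finger_gap: 0.606
t: 9.3
eef_pos: [0.5112, 0.3463, 0.0985]
ee_rot: [0.7, 0.715, -0.001, -0.0]
contact_force: [-0.1, 0.6, -0.9]
finger_gap: 0.609
from [511.2 346.3  98.5] yaw 91.21 t 9.3 gap 52.0 dp [0.09, 0.11, 2.5] twist [-0.07, 0.03, -0.09]
```

```bash
python3 -m crank '{"jaw":[4.5,4.5,4.5,4.5,4.5,4.5],"dp":[[0.1,0.1,0.5],[0.1,0.1,1.2],[0.1,0.1,1.8],[0.1,0.1,2.3],[0.1,0.1,2.5],[0.1,0.1,2.5]],"twist":[[0,0,0],[0,0,0],[0,0,0],[0,0,0],[0,0,0],[0,0,0]]}'
python3 -m crank '{"jaw":[4.5,4.5,4.5],"dp":[[0,0,0.05],[0,0,0.1],[0,0,0.1]],"twist":[[0,0,0],[0,0,0],[0,0,0]]}'
python3 -c "
from h import *
go([.5123,.3472,.0723],91.3)"
```

```text
t: 9.9
eef_pos: [0.5123, 0.3481, 0.0735]
ee_rot: [0.699, 0.715, -0.0, -0.0]
contact_force: [0.2, 0.1, -2.1]
finger_gap: 0.6
t: 10.2
eef_pos: [0.5128, 0.3484, 0.0734]
ee_rot: [0.699, 0.715, 0.001, 0.0]
contact_force: [-0.5, -0.4, -1.4]
finger_gap: 0.603
from [512.8 348.4  73.4] yaw 91.31 t 10.2 gap 51.5 dp [-0.12, -0.05, 0.11] twist [0.05, -0.05, 0.01]
```

```bash
python3 -m crank '{"jaw":[4.5,4.5,4.5],"dp":[[-0.1,0,0.05],[-0.1,0,0.1],[-0.1,0,0.1]],"twist":[[0,0,0],[0,0,0],[0,0,0]]}'
python3 -m crank '{"jaw":[4.5,4.5],"dp":[[0,0,0.05],[0,0,0.1]],"twist":[[0,0,0],[0,0,0]]}'
python3 -c "
from h import *
go([.5123,.3472,.0723],91.3)"
```

```text
t: 10.5
eef_pos: [0.5129, 0.3472, 0.0726]
ee_rot: [0.699, 0.715, 0.001, 0.0]
contact_force: [0.4, -0.2, -1.4]
finger_gap: 0.602
t: 10.7
eef_pos: [0.5129, 0.3472, 0.0724]
ee_rot: [0.699, 0.715, 0.001, 0.0]
contact_force: [-1.7, -1.8, 6.4]
finger_gap: 0.606
from [512.9 347.2  72.4] yaw 91.31 t 10.7 gap 51.8 dp [-0.0, -0.06, 0.01] twist [0.08, -0.04, 0.01]
```

Contact at z = 72.4 mm, as predicted. Releasing now.

```bash
python3 -m crank '{"jaw":[5.3,5.6,6,6.4,6.8,6.8],"dp":[[0,0,0],[0,0,0],[0,0,0],[0,0,0],[0,0,0],[0,0,0]],"twist":[[0,0,0],[0,0,0],[0,0,0],[0,0,0],[0,0,0],[0,0,0]]}'
python3 -m crank '{"jaw":[6.8,6.8,6.8,6.8,6.8,6.8,6.8,6.8],"dp":[[0,0,-1],[0,0,-3],[0,0,-6],[0,0,-10],[0,0,-14],[-4,0,-18],[-8,0,-18],[-8,0,-18]],"twist":[[0,0,0],[0,0,0],[0,0,0],[0,0,0],[0,0,0],[0,0,0],[0,0,0],[0,0,0]]}'
python3 - <<'E'
from m import *
for i in range(3): s=cams.snapshot("wrist")
p,r,_=tool()
for c,k,t,hsv in lids(s,0):
    for th in (0,100,130,150):
      kk=((k>0)&(hsv[...,2]>th)).astype(np.uint8)*255
      for b in blobs(kk,1500): print(th,cv2.boundingRect(b),rect(plane(s,b,.08)))
cv2.imwrite("pics/w6.png",s["pixels"])
go([.5213,-.0315,.25],86)
E
```

```text
t: 11.3
eef_pos: [0.5127, 0.3473, 0.0711]
ee_rot: [0.699, 0.715, 0.0, -0.0]
contact_force: [1.2, 0.0, 0.6]
finger_gap: 0.795
t: 12.1
eef_pos: [0.516, 0.2636, 0.2555]
ee_rot: [0.701, 0.713, 0.003, 0.002]
contact_force: [-0.6, -0.1, -0.8]
finger_gap: 0.798
0 (0, 149, 32, 114) (array([514.7,  38.1]), 89.6, 22.8, -12.3)
0 (385, 144, 94, 129) (array([509.1, 342.4]), 97.1, 64.4, 1.3)
100 (389, 144, 90, 129) (array([509. , 342.7]), 97.4, 63.3, 1.7)
130 (397, 152, 82, 121) (array([511.7, 348. ]), 91.5, 53.4, 1.2)
150 (398, 152, 81, 121) (array([511.6, 348.7]), 91.8, 52.2, 0.6)
from [514.5 267.3 251.5] yaw 91.27 t 12.25 gap 68.1 dp [-29.89, 0.02, 0.1] twist [0.05, -0.1, 5.27]
```

View pics/w6.png

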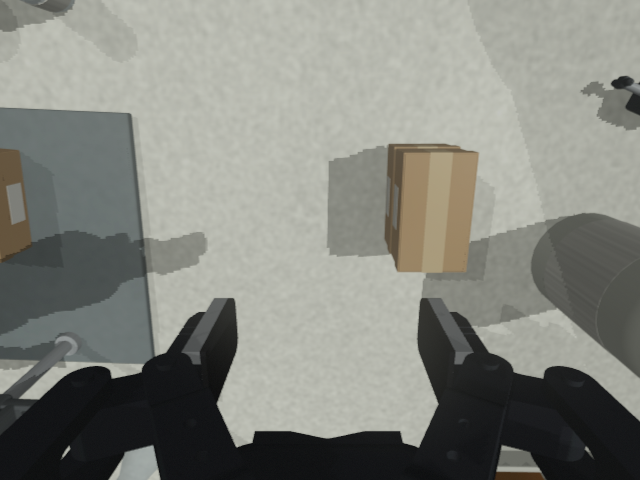

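The picture has carton_1 square on carton_3: lid at (435,212), measured at (511.7, 348.0) mm, yaw 1.2°, under 1 mm from carton_3's centre. Next is carton_2.

```bash
python3 -m crank '{"jaw":[6.8,6.8,6.8,6.8,6.8,6.8,6.8,6.8],"dp":[[-4,0,0],[-8,0,0],[-12,0,0],[-16,0,0],[-20,0,0],[-24,0,0],[-28,0,0],[-30,0,0]],"twist":[[0,0,1],[0,0,2],[0,0,3],[0,0,4],[0,0,5],[0,0,5.2],[0,0,5.2],[0,0,5.2]]}'
python3 -m crank '{"jaw":[6.8,6.8,6.8,6.8,6.8],"dp":[[0,0,3],[0,0,6],[0,0,9.5],[0,0,11],[0,0,11]],"twist":[[0,0,0],[0,0,0],[0,0,0],[0,0,0],[0,0,0]]}'
python3 - <<'E'
from m import *
for i in range(2): s=cams.snapshot("wrist")
for c,k,t,hsv in lids(s,0):
    for th in (110,130,150):
      kk=((k>0)&(hsv[...,2]>th)).astype(np.uint8)*255
      for b in blobs(kk,1500): print(th,cv2.boundingRect(b),rect(plane(s,b,.05)))
go([.522,-.0315,.042],86)
E
```

```text
t: 13.05
eef_pos: [0.5213, -0.0344, 0.2498]
ee_rot: [0.731, 0.682, -0.0, -0.001]
contact_force: [0.1, 0.4, -0.5]
finger_gap: 0.797
t: 13.55
eef_pos: [0.5191, -0.0313, 0.1373]
ee_rot: [0.73, 0.683, -0.002, -0.003]
contact_force: [0.2, 0.0, -0.4]
finger_gap: 0.796
110 (276, 167, 104, 167) (array([520. , -31.3]), 96.0, 53.7, -4.0)
130 (276, 171, 104, 163) (array([521.1, -31.3]), 93.9, 53.6, -3.9)
150 (277, 174, 103, 160) (array([521.9, -31.2]), 92.4, 53.2, -3.9)
from [521.8 -32.1 141.5] yaw 86.17 t 13.65 gap 67.6 dp [0.05, 0.01, 9.95] twist [0.05, -0.05, 0.17]
```

```bash
python3 -m crank '{"jaw":[6.8,6.8,6.8,6.8,6.8,6.8,6.8,6.8],"dp":[[0.05,0,1.5],[0.05,0,3.5],[0.05,0,6],[0.05,0,8],[0.05,0,9.2],[0.05,0,9.9],[0.05,0,9.95],[0.05,0,9.95]],"twist":[[0,0,0.1],[0,0,0.1],[0,0,0.1],[0,0,0.1],[0,0,0.1],[0,0,0.1],[0,0,0.1],[0,0,0.1]]}'
python3 -m crank '{"jaw":[6.4,5.9,5.4,5,4.5,4.5,4.5],"dp":[[0,0,0],[0,0,0],[0,0,0],[0,0,0],[0,0,0],[0,0,0],[0,0,0]],"twist":[[0,0,0],[0,0,0],[0,0,0],[0,0,0],[0,0,0],[0,0,0],[0,0,0]]}' 30
python3 -c "
from h import *
go([.522,-.0312,.24],86)"
```

```text
t: 14.45
eef_pos: [0.5223, -0.0322, 0.0424]
ee_rot: [0.731, 0.682, 0.001, 0.001]
contact_force: [0.3, -0.8, 0.3]
finger_gap: 0.801
t: 15.15
eef_pos: [0.5221, -0.0321, 0.0422]
ee_rot: [0.731, 0.682, 0.001, 0.0]
contact_force: [0.0, 0.0, 4.9]
finger_gap: 0.601
from [522.1 -32.1  42.2] yaw 86.01 t 15.15 gap 51.3 dp [0.11, 0.02, -19.78] twist [0.12, -0.04, 0.01]
```

```bash
python3 -m crank '{"jaw":[4.5,4.5,4.5,4.5,4.5,4.5,4.5,4.5],"dp":[[0,0,-0.5],[0,0,-1.5],[0,0,-4],[0,0,-8],[0,0,-12],[0,0,-16],[0,0,-19],[0,0,-19.8]],"twist":[[0,0,0],[0,0,0],[0,0,0],[0,0,0],[0,0,0],[0,0,0],[0,0,0],[0,0,0]]}'
python3 - <<'E'
from m import *
for i in range(4): s=cams.snapshot("wrist")
p,r,_=tool(); im=cv2.cvtColor(s["pixels"],cv2.COLOR_BGR2GRAY).astype(float)
g=np.diff(im[170:240,280:295].mean(1)); print([(170+i,round(g[i])) for i in np.where(abs(g)>5)[0]])
for row,z in((219,.0078),(195,-.0322)): print(r.inv().apply(plane(s,[(330,row)],p[2]+z)-p))
go([.512,.347,.24],91.3)
E
```

```text
t: 15.95
eef_pos: [0.523, -0.0326, 0.244]
ee_rot: [0.731, 0.682, 0.003, 0.003]
contact_force: [0.1, -0.2, -2.0]
finger_gap: 0.606
[(np.int64(194), -14), (np.int64(195), -28), (np.int64(219), 8), (np.int64(220), 24), (np.int64(221), 19)]
[[ 0.00094822 -0.04599289 -0.00766033]]
[[ 0.00121581 -0.04460201  0.03233602]]
from [520.5 -32.1 237.2] yaw 86.01 t 16.15 gap 51.7 dp [37.76, -3.48, -0.22] twist [-0.17, -0.08, -5.29]
```

```bash
python3 -m crank '{"jaw":[4.5,4.5,4.5,4.5,4.5,4.5,4.5,4.5],"dp":[[3,-0.3,0],[8,-0.8,0],[13,-1.3,0],[18,-1.8,0],[23,-2.3,0],[28,-2.8,0],[33,-3.2,0],[36,-3.5,0]],"twist":[[0,0,0],[0,0,-1],[0,0,-2],[0,0,-3],[0,0,-4],[0,0,-5],[0,0,-5.3],[0,0,-5.3]]}'
python3 -m crank '{"jaw":[4.5,4.5,4.5],"dp":[[1,0,0],[1.8,0,0],[1.8,0,0]],"twist":[[0,0,0],[0,0,0],[0,0,0]]}'
python3 -c "
from h import *
go([.5122,.3477,.1135],91.3)"
```

```text
t: 16.95
eef_pos: [0.5094, 0.3322, 0.2357]
ee_rot: [0.698, 0.716, -0.002, -0.002]
contact_force: [0.9, -0.1, -1.6]
finger_gap: 0.599
t: 17.25
eef_pos: [0.5105, 0.347, 0.2378]
ee_rot: [0.699, 0.715, -0.001, -0.0]
contact_force: [-0.1, 0.3, -1.3]
finger_gap: 0.605
from [510.5 347.  237.8] yaw 91.32 t 17.25 gap 51.7 dp [0.08, 0.2, 12.43] twist [-0.13, 0.06, 0.02]
```

```bash
python3 -m crank '{"jaw":[4.5,4.5,4.5,4.5,4.5,4.5,4.5,4.5],"dp":[[0,0.1,2],[0,0.1,5],[0,0.1,8],[0,0.1,10],[0,0.1,11.3],[0,0.1,12],[0,0.1,12.3],[0,0.1,12.3]],"twist":[[0,0,0],[0,0,0],[0,0,0],[0,0,0],[0,0,0],[0,0,0],[0,0,0],[0,0,0]]}'
python3 -m crank '{"jaw":[4.5,4.5],"dp":[[0,0,0],[0,0,0]],"twist":[[0,0,0],[0,0,0]]}'
python3 -c "
from h import *
go([.5122,.3477,.1124],91.3); print(read_state()['contact_force'])"
```

```text
t: 18.05
eef_pos: [0.5127, 0.3473, 0.1174]
ee_rot: [0.699, 0.715, 0.001, 0.0]
contact_force: [1.0, -0.7, -1.2]
finger_gap: 0.603
t: 18.25
eef_pos: [0.5129, 0.3479, 0.1182]
ee_rot: [0.699, 0.715, 0.002, 0.0]
contact_force: [-0.5, 0.3, -2.5]
finger_gap: 0.605
from [512.9 347.9 118.2] yaw 91.31 t 18.25 gap 51.7 dp [-0.02, -0.07, 0.58] twist [0.16, -0.11, 0.01]
[-0.47989729  0.27595053 -2.46936595]
```

```bash
python3 -m crank '{"jaw":[4.5,4.5,4.5,4.5,4.5,4.5],"dp":[[0,-0.05,0.1],[0,-0.05,0.25],[0,-0.05,0.4],[0,-0.05,0.5],[0,-0.05,0.55],[0,-0.05,0.55]],"twist":[[0,0,0],[0,0,0],[0,0,0],[0,0,0],[0,0,0],[0,0,0]]}'
python3 -c "
from h import *
go([.5122,.3477,.1124],91.3); print(read_state()['contact_force'])"
```

```text
t: 18.85
eef_pos: [0.5117, 0.3476, 0.1122]
ee_rot: [0.699, 0.715, 0.001, 0.0]
contact_force: [-2.7, -1.3, 5.5]
finger_gap: 0.604
from [511.7 347.6 112.2] yaw 91.32 t 18.85 gap 51.6 dp [0.01, 0.05, -0.02] twist [0.07, -0.07, 0.02]
[-2.7139963  -1.27988992  5.48050367]
```

Carton_2 is in contact at the expected height. I'll release it, retreat upwards and check.

```bash
python3 -m crank '{"jaw":[5.3,5.6,6,6.4,6.8,6.8],"dp":[[0,0,0],[0,0,0],[0,0,0],[0,0,0],[0,0,0],[0,0,0]],"twist":[[0,0,0],[0,0,0],[0,0,0],[0,0,0],[0,0,0],[0,0,0]]}'
python3 -m crank '{"jaw":[6.8,6.8,6.8,6.8,6.8,6.8,6.8,6.8],"dp":[[0,0,-1],[0,0,-3],[0,0,-6],[0,0,-10],[0,0,-14],[-4,0,-17],[-9,0,-17],[-9,0,-17]],"twist":[[0,0,0],[0,0,0],[0,0,0],[0,0,0],[0,0,0],[0,0,0],[0,0,0],[0,0,0]]}'
python3 - <<'E'
from m import *
for i in range(3): s=cams.snapshot("wrist")
for c,k,t,hsv in lids(s,0):
    for th in (130,150):
      kk=((k>0)&(hsv[...,2]>th)).astype(np.uint8)*255
      for b in blobs(kk,1500): print(th,cv2.boundingRect(b),rect(plane(s,b,.12)))
go([.46,-.2,.29],90)
cv2.imwrite("pics/w7.png",s["pixels"])
# stand / boss from the top camera
t=cams.snapshot("top"); cv2.imwrite("pics/top2.png",t["pixels"])
E
```

```text
t: 19.45
eef_pos: [0.5116, 0.3474, 0.1111]
ee_rot: [0.699, 0.715, 0.0, -0.0]
contact_force: [0.6, 0.2, 0.6]
finger_gap: 0.796
t: 20.25
eef_pos: [0.5145, 0.2529, 0.2841]
ee_rot: [0.701, 0.713, 0.001, 0.002]
contact_force: [0.1, 0.6, -0.5]
finger_gap: 0.797
130 (413, 153, 86, 125) (array([510.2, 348.4]), 91.7, 54.0, 1.1)
150 (413, 154, 86, 124) (array([510.6, 348.7]), 91.7, 53.3, 0.4)
from [513.7 257.3 281.6] yaw 91.26 t 20.4 gap 68.2 dp [-45.6, -6.37, -0.92] twist [0.06, -0.09, 1.26]
```

Carton_2's lid is at (510.4, 348.5) mm, yaw about 1°, so the stack is square within about 1 mm. On the way to the clamp I'll take two wrist views of the boss for triangulation.

```bash
cat > snap.py <<'E'
import sys,pickle
from h import *
for i in range(3): s=cams.snapshot("wrist")
pickle.dump((s,tool()[0]),open(sys.argv[1]+".pkl","wb")); cv2.imwrite(f"pics/{sys.argv[1]}.png",s["pixels"]); go([.53,-.02,.3],90)
E
python3 -m crank '{"jaw":[6.8,6.8,6.8,6.8,6.8,6.8],"dp":[[-4,0.5,-0.5],[-8,1,-1],[-12,1.5,-1.5],[-14.7,2,-2],[-14.7,2,-2],[-14.7,2,-2]],"twist":[[0,0,1],[0,0,1.2],[0,0,1.2],[0,0,1.2],[0,0,1.2],[0,0,1.2]]}'
python3 snap.py A
python3 -m crank '{"jaw":[6.8,6.8,6.8,6.8,6.8,6.8],"dp":[[-4,0,0],[-8,0,0],[-12,0,0],[-13,0,0],[-13,0,0],[-13,0,0]],"twist":[[0,0,0],[0,0,0],[0,0,0],[0,0,0],[0,0,0],[0,0,0]]}'
python3 snap.py B
python3 -c "
import cv2,numpy as np
a=[cv2.imread(f'pics/{n}.png')[200:480,180:500] for n in 'AB']
cv2.imwrite('pics/AB.png',np.vstack([cv2.resize(np.hstack(a),(800,350),interpolation=cv2.INTER_CUBIC)]))"
```

```text
t: 21.05
eef_pos: [0.5371, 0.1115, 0.3007]
ee_rot: [0.706, 0.708, 0.001, -0.001]
contact_force: [-0.3, 0.1, -0.4]
finger_gap: 0.795
from [536.6 112.4 300.5] yaw 90.24 t 21.2 gap 68.0 dp [-13.23, -0.72, 0.03] twist [-0.03, -0.07, 0.24]
t: 21.8
eef_pos: [0.5372, -0.0178, 0.3008]
ee_rot: [0.706, 0.708, 0.001, -0.001]
contact_force: [0.4, -0.3, -0.3]
finger_gap: 0.798
from [537.2 -17.6 301. ] yaw 90.25 t 21.95 gap 68.1 dp [-0.24, -0.72, 0.09] twist [0.03, -0.08, 0.25]
```

View pics/AB.png

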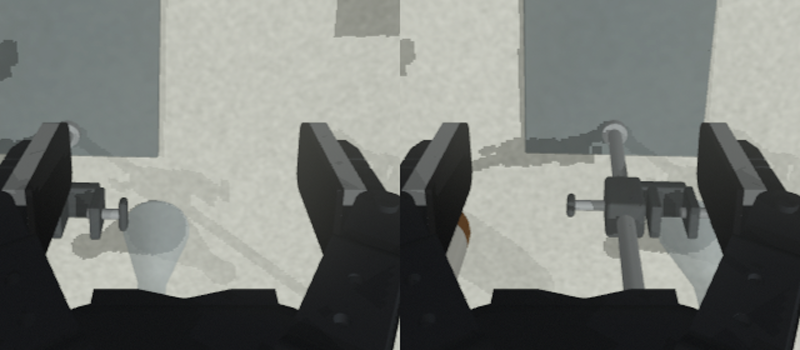

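Boss seen in both views: the upright's foot is near (493,305) in A's edge and (615,130) in B's half of the crop, and the jaw cheeks in B are at crop x 655 and 692. A finger partly hides the jaw in A, so I'll take a third view with the jaw clear and read corners from an enlarged mosaic.

```bash
python3 -m crank '{"jaw":[6.8,6.8,6.8,6.8,6.8],"dp":[[4,0,0],[7.5,0,0],[7.5,0,0],[7.5,0,0],[7.5,0,0]],"twist":[[0,0,0.2],[0,0,0.2],[0,0,0.2],[0,0,0.2],[0,0,0.2]]}'
python3 snap.py C
python3 - <<'E'
from h import *
import pickle
def crop(im,x,y,S=4):
    w,h=400//S,300//S
    a=cv2.resize(im[y:y+h,x:x+w],(400,300),interpolation=cv2.INTER_NEAREST)
    a=np.clip(a.astype(float)*1.5+10,0,255).astype(np.uint8)
    for k in range(0,w,10): cv2.line(a,(k*S,0),(k*S,8 if k%50 else 16),(0,0,255),1); 
    for k in range(0,h,10): cv2.line(a,(0,k*S),(8 if k%50 else 16,k*S),(0,0,255),1)
    cv2.putText(a,f"{x},{y}",(20,290),0,.5,(0,0,255),1); return a
B,C=[pickle.load(open(n+".pkl","rb"))[0] for n in "BC"]
t=cams.snapshot("top"); sc=cams.snapshot("scene")
pickle.dump((t,sc),open("ts.pkl","wb"))
# predicted pixels of a boss point, mouth z 0.155
P=[.668,.045,.155]
for s in (B,C,t,sc): print(proj(s,P).round(1))
def at(s): 
    u=proj(s,P)[0].astype(int); return max(0,min(540,u[0]-50)),max(0,min(405,u[1]-37))
m=np.vstack([np.hstack([crop(B["pixels"],*at(B)),crop(C["pixels"],*at(C))]),np.hstack([crop(t["pixels"],at(t)[0]+25,at(t)[1]+19,8),crop(sc["pixels"],at(sc)[0]+25,at(sc)[1]+19,8)])])
cv2.imwrite("pics/mos.png",m)
E
```

```text
t: 22.45
eef_pos: [0.537, 0.0559, 0.301]
ee_rot: [0.707, 0.707, 0.0, 0.0]
contact_force: [-1.0, 1.3, 0.2]
finger_gap: 0.795
from [537.1  55.1 301. ] yaw 89.85 t 22.6 gap 68.1 dp [-7.51, -0.69, 0.09] twist [0.03, -0.03, -0.15]
[[406.2 389.4]]
[[313.7 389.3]]
[[299.  208.1]]
[[303.4 249.5]]
```

View pics/mos.png

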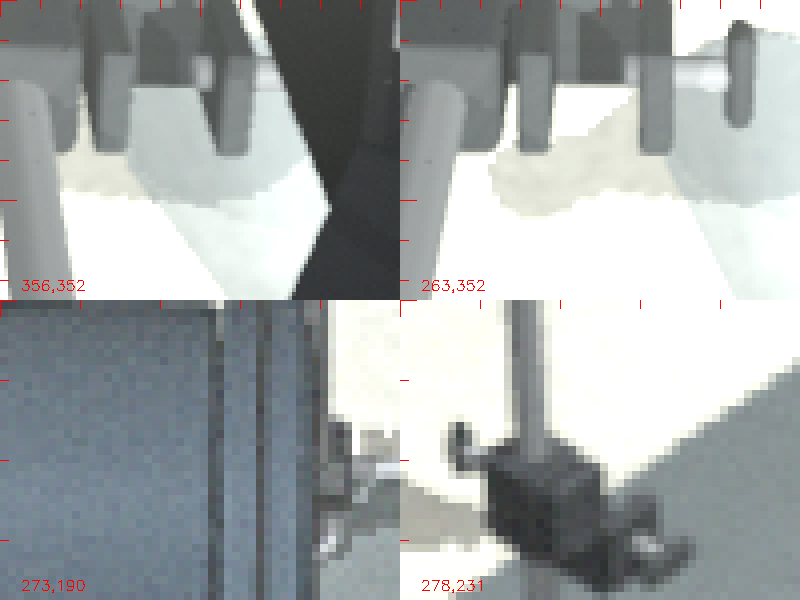

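In wrist views B and C the two cheek tops end at row 390: the inner cheek is centred at column 385.3 (B) and 296.9 (C), the outer at 414.6 (B) and 327.3 (C). I'll triangulate these and fit the plate's edges for the stand's yaw.

```bash
cat > st.py <<'E'
from h import *
import pickle
B,C=[pickle.load(open(n+".pkl","rb"))[0] for n in "BC"]
def tri(obs):
    A=np.zeros((3,3));b=np.zeros(3)
    for s,uv in obs:
        d=rays(s,uv)[0]; d/=np.linalg.norm(d); M=np.eye(3)-np.outer(d,d); A+=M; b+=M@s["xyz"]
    return np.linalg.solve(A,b)
if __name__=="__main__":
    i=tri([(B,(385.3,390)),(C,(296.9,390))]); o=tri([(B,(414.6,390)),(C,(327.3,390))])
    print("cheek far ends",i,o,"spacing",np.linalg.norm(i-o))
    for zc in (.135,.14,.145): print(zc,[plane(s,[(u,390),(v,390)],zc).round(4)[:,:2].tolist() for s,u,v in((B,385.3,414.6),(C,296.9,327.3))])
    f=tri([(B,(180+215/1.25,200+133/1.25)),(C,(180+215/1.25-(385.3-296.9)*1.0,306))])
    for n,s in (("B",B),("C",C)):
        hsv=cv2.cvtColor(cv2.medianBlur(s["pixels"],5),cv2.COLOR_BGR2HSV); g=cv2.cvtColor(cv2.medianBlur(s["pixels"],5),cv2.COLOR_BGR2GRAY).astype(int)
        # side edges of the plate: strongest grey step per row
        for lo,hi,nm in ((200,340,"right -y edge") if n=="B" else (150,260,"-y"),) if False else []: pass
        L=[];Rr=[]
        for row in range(20,290,3):
            d=np.diff(cv2.GaussianBlur(g.astype(np.float32),(5,5),0)[row]); 
            l=np.argmin(d[150:420])+150; r_=np.argmax(d[l+60:l+330])+l+60
            L.append((l+.5,row)); Rr.append((r_+.5,row))
        for E in (L,Rr):
            P=plane(s,E,.01)[:,:2]; k=np.median(P[:,1]); P=P[abs(P[:,1]-k)<.006]
            if len(P)>8:
                v=cv2.fitLine(P.astype(np.float32),cv2.DIST_HUBER,0,.001,.001).ravel(); print(n,len(P),"yaw",np.degrees(np.arctan(v[1]/v[0])).round(2),"y at x=.57",(v[3]+(.57-v[2])*v[1]/v[0]).round(4))
E
python3 st.py
```

```text
cheek far ends [0.67798342 0.03089647 0.14313573] [0.68057498 0.05551787 0.13982749] spacing 0.024977470831886533
0.135 [[[0.6844, 0.0323], [0.6843, 0.0568]], [[0.6844, 0.0302], [0.6845, 0.0555]]]
0.14 [[[0.6804, 0.0314], [0.6804, 0.0555]], [[0.6805, 0.0306], [0.6805, 0.0555]]]
0.145 [[[0.6765, 0.0306], [0.6764, 0.0542]], [[0.6765, 0.0311], [0.6766, 0.0555]]]
B 69 yaw -1.3 y at x=.57 -0.0713
B 70 yaw -1.24 y at x=.57 0.0922
C 68 yaw -1.46 y at x=.57 -0.07
C 66 yaw -1.16 y at x=.57 0.0925
```

The cheek spacing comes out at 25.0 mm, as it must (18+7). The boss mouth is at about (0.668, 0.043, 0.141) and the stand's yaw is −1.3°; the plate's edges predict y = 0.042, so these agree. Next I'll go above the clamp.

```bash
python3 -c "
from h import *
go([.505,-.266,.23],72)"
```

```text
from [537.1  55.1 301. ] yaw 89.84 t 22.7 gap 68.5 dp [-32.12, -3.12, 7.08] twist [0.02, -0.04, 17.84]
```

```bash
python3 -m crank '{"jaw":[6.8,6.8,6.8,6.8,6.8,6.8,6.8,6.8],"dp":[[-4,-0.5,0],[-8.5,-1,0],[-13,-1.5,0],[-17.5,-2,1],[-22,-2.5,3],[-26.5,-3,5],[-30.5,-3.1,7],[-32.1,-3.1,7.1]],"twist":[[0,0,2],[0,0,5],[0,0,8],[0,0,11],[0,0,14],[0,0,16],[0,0,17.8],[0,0,17.8]]}'
python3 -m crank '{"jaw":[6.8,6.8],"dp":[[0,0,0],[0,0,0]],"twist":[[0,0,0],[0,0,0]]}'
python3 - <<'E'
from h import *
import pickle
for i in range(2): s=cams.snapshot("wrist")
p,r,st=tool(); pickle.dump((s,p,r.as_quat()),open("D.pkl","wb")); cv2.imwrite("pics/D.png",s["pixels"])
go([.505,-.266,.23],72)
hsv=cv2.cvtColor(cv2.medianBlur(s["pixels"],3),cv2.COLOR_BGR2HSV)
m=cv2.inRange(hsv[...,2],0,110); m[300:]=0
for b in blobs(m,300):
    print(cv2.boundingRect(b),cv2.contourArea(b),rect(plane(s,b,.032)))
    print(cv2.approxPolyDP(b.reshape(-1,1,2),4,True)[:,0].tolist())
for row in range(0,300,20): # runs per row
    v=hsv[row,:,2]; d=np.where(np.abs(np.diff(v.astype(int)))>25)[0]; print(row,d.tolist()[:14],v[d].tolist()[:14])
E
```

```text
t: 23.5
eef_pos: [0.5031, -0.2682, 0.2257]
ee_rot: [0.81, 0.586, -0.001, -0.003]
contact_force: [-0.2, 0.4, -1.0]
finger_gap: 0.793
t: 23.7
eef_pos: [0.5057, -0.2649, 0.2305]
ee_rot: [0.809, 0.588, 0.001, -0.0]
contact_force: [-0.1, -0.5, 0.4]
finger_gap: 0.795
from [ 506.3 -264.1  231.2] yaw 72.2 t 23.8 gap 68.3 dp [-0.22, -0.06, 0.12] twist [0.13, -0.06, 0.2]
(0, 236, 76, 64) 2241.0 (array([ 486., -517.]), 62.1, 53.8, 54.3)
[[0, 236], [0, 250], [25, 272], [19, 281], [26, 282], [14, 294], [18, 299], [68, 298], [74, 265], [55, 252], [36, 269], [8, 244], [15, 240]]
(277, 75, 89, 213) 6111.5 (array([ 489.9, -259.9]), 170.9, 65.2, -12.8)
[[286, 75], [277, 115], [279, 141], [290, 176], [309, 180], [310, 277], [315, 287], [326, 287], [332, 282], [333, 180], [349, 177], [356, 151], [365, 150], [359, 147], [360, 99], [355, 76], [339, 78], [345, 114], [341, 87], [346, 81], [354, 112], [346, 144], [296, 146], [286, 114], [297, 82], [295, 115], [302, 77]]
(545, 19, 95, 281) 8776.0 (array([551.4, -55.7]), 223.0, 66.2, -4.9)
[[639, 19], [545, 50], [575, 299], [639, 299], [639, 271], [620, 270], 
[... 589 characters left out ...]
115]
100 [269, 279, 289, 298, 299, 318, 344, 350, 360, 544, 550, 551] [167, 119, 93, 103, 140, 146, 105, 140, 101, 171, 123, 89]
120 [277, 289, 321, 351, 362, 363, 544, 553] [118, 89, 150, 113, 86, 129, 170, 112]
140 [268, 293, 359, 374, 375, 380, 381, 547, 555, 556] [166, 85, 100, 138, 112, 92, 128, 171, 122, 93]
160 [273, 352, 550, 558] [163, 99, 162, 117]
180 [275, 308, 553, 561] [160, 123, 168, 102]
200 [308, 332, 333, 563] [112, 82, 125, 121]
220 [308, 332, 333, 560, 566] [118, 83, 128, 159, 109]
240 [293, 308, 332, 333, 560, 568] [164, 126, 84, 131, 162, 119]
260 [309, 332, 333, 563, 571] [113, 86, 132, 166, 115]
280 [90, 300, 310, 332, 333, 566, 573] [137, 166, 112, 92, 139, 151, 105]
```

```bash
python3 - <<'E'
from h import *
import pickle
s,p,q=pickle.load(open("D.pkl","rb"))
a=plane(s,[(320.7,180),(321.0,200),(321.2,240),(321.4,260),(321.4,280),(320.8,284.5)],.032)[:,:2]
w=plane(s,[(308.8,220),(333,220)],.032); print("width",np.linalg.norm(w[0]-w[1]))
d=a[4]-a[1]; yaw=np.degrees(np.arctan2(d[1],d[0])); u=d/np.linalg.norm(d)
print("yaw",yaw,"len",np.linalg.norm(a[5]-a[0])); bal=a[0]+.027*u; print("bal from yoke",bal,"from front",a[5]-.053*u)
# jaw end: foremost dark pixels (row 75), at ~ z .02
e=plane(s,[(322,75.5)],.025)[0,:2]; print("jaw end distance behind bal",np.dot(bal-e,u))
# tip + rod from the top camera
t=cams.snapshot("top"); tip=plane(t,[(165+752/2.8,170+83/2.8)],.016)[0,:2]; dd=tip-bal
print("top tip dist",np.linalg.norm(dd),"yaw",np.degrees(np.arctan2(dd[1],dd[0])))
# rod visible in wrist below row 287?
hsv=cv2.cvtColor(s["pixels"],cv2.COLOR_BGR2HSV)
for row in (290,310,330,350,370,390,410): print(row,[(int(c),int(v)) for c,v in zip(range(296,350,3),hsv[row,296:350:3,2])])
go([*bal,.06],yaw+90)
E
```

```text
width 0.019622841183234083
yaw -17.783779068339925 len 0.08958906988589732
bal from yoke [ 0.50855202 -0.27018285] from front [ 0.51756809 -0.27346694]
jaw end distance behind bal 0.10425857036267891
top tip dist 0.21896774165254712 yaw -17.530900232017064
290 [(296, 174), (299, 174), (302, 179), (305, 138), (308, 136), (311, 134), (314, 127), (317, 128), (320, 149), (323, 158), (326, 148), (329, 164), (332, 166), (335, 161), (338, 160), (341, 164), (344, 174), (347, 178)]
310 [(296, 179), (299, 175), (302, 178), (305, 175), (308, 131), (311, 131), (314, 129), (317, 126), (320, 150), (323, 160), (326, 148), (329, 161), (332, 165), (335, 166), (338, 165), (341, 166), (344, 183), (347, 182)]
330 [(296, 177), (299, 178), (302, 177), (305, 180), (308, 136), (311, 135), (314, 131), (317, 124), (320, 151), (323, 160), (326, 149), (329, 160), (332, 166), (335, 165), (338, 168), (341, 170), (344, 181), (347, 174)]
350 [(296, 177), (299, 179), (302, 177), (305, 176), (308, 132), (311, 133), (314, 131), (317, 122), (320, 152), (323, 161), (326, 149), (329, 159), (332, 161), (335, 166), (338, 167), (341, 169), (344, 180), (347, 178)]
370 [(296, 177), (299, 178), (302, 182), (305, 182), (308, 131), (311, 134), (314, 132), (317, 119), (320, 151), (323, 160), (326, 148), (329, 158), (332, 163), (335, 163), (338, 162), (341, 164), (344, 176), (347, 177)]
390 [(296, 181), (299, 177), (302, 181), (305, 178), (308, 127), (311, 131), (314, 130), (317, 113), (320, 149), (323, 160), (326, 146), (329, 160), (332, 166), (335, 163), (338, 161), (341, 165), (344, 179), (347, 180)]
410 [(296, 171), (299, 176), (302, 179), (305, 183), (308, 165), (311, 134), (314, 134), (317, 111), (320, 148), (323, 159), (326, 145), (329, 157), (332, 160), (335, 163), (338, 166), (341, 184), (344, 184), (347, 183)]
from [ 506.3 -264.   231.2] yaw 72.22 t 23.85 gap 68.0 dp [-0.54, 0.36, 17.12] twist [0.13, -0.05, 0.01]
```

The clamp's balance point is at (508.6, −270.2) mm, yaw −17.7°. The checks hold: shank width 19.6 mm, rod tip 219 mm ahead, jaw end 104 mm behind. Going down now.

```bash
python3 -m crank '{"jaw":[6,5.5,5,4.6,4.6,4.6,4.6,4.6],"dp":[[-0.5,0.35,2],[-0.5,0.35,5],[-0.5,0.35,9],[-0.5,0.35,12.5],[-0.5,0.35,15.5],[-0.5,0.35,17],[-0.5,0.35,17],[-0.5,0.35,17]],"twist":[[0,0,0],[0,0,0],[0,0,0],[0,0,0],[0,0,0],[0,0,0],[0,0,0],[0,0,0]]}' 60
python3 -m crank '{"jaw":[4.6,4.6],"dp":[[0,0,0],[0,0,0]],"twist":[[0,0,0],[0,0,0]]}'
python3 -c "
from h import *
go([.5086,-.2702,.0315],72.3)"
```

```text
t: 24.65
eef_pos: [0.5085, -0.2708, 0.0613]
ee_rot: [0.808, 0.589, 0.001, 0.001]
contact_force: [-0.1, -0.1, 0.5]
finger_gap: 0.536
t: 24.85
eef_pos: [0.509, -0.2717, 0.0622]
ee_rot: [0.808, 0.589, 0.001, 0.002]
contact_force: [-0.0, 0.3, -0.0]
finger_gap: 0.541
from [ 509.  -271.7   62.2] yaw 72.12 t 24.85 gap 46.2 dp [0.13, -0.1, 3.07] twist [0.26, 0.02, -0.18]
```

```bash
python3 -m crank '{"jaw":[4.6,4.6,4.6,4.6,4.6,4.6,4.6],"dp":[[0.1,-0.05,0.7],[0.1,-0.05,1.5],[0.1,-0.05,2.2],[0.1,-0.05,2.7],[0.1,-0.05,3],[0.1,-0.05,3],[0.1,-0.05,3]],"twist":[[0.2,0,-0.2],[0.2,0,-0.2],[0.2,0,-0.2],[0.2,0,-0.2],[0.2,0,-0.2],[0.2,0,-0.2],[0.2,0,-0.2]]}'
python3 -m crank '{"jaw":[4,3.4,2.8,2.3,1.8,1.3,1.3,1.3],"dp":[[0,0,0],[0,0,0],[0,0,0],[0,0,0],[0,0,0],[0,0,0],[0,0,0],[0,0,0]],"twist":[[0,0,0],[0,0,0],[0,0,0],[0,0,0],[0,0,0],[0,0,0],[0,0,0],[0,0,0]]}' 60
python3 -c "
from h import *
go([.5086,-.2702,.19],72.3)"
```

```text
t: 25.55
eef_pos: [0.5073, -0.2697, 0.0297]
ee_rot: [0.807, 0.59, -0.001, -0.002]
contact_force: [-0.4, 0.5, -0.3]
finger_gap: 0.541
t: 26.35
eef_pos: [0.5074, -0.27, 0.0301]
ee_rot: [0.807, 0.59, -0.001, -0.001]
contact_force: [0.2, -0.4, 2.8]
finger_gap: 0.226
from [ 507.4 -270.    30.1] yaw 72.3 t 26.35 gap 19.3 dp [0.02, 0.07, -15.99] twist [-0.16, -0.01, -0.0]
```

```bash
python3 -m crank '{"jaw":[1.3,1.3,1.3,1.3,1.3,1.3,1.3,1.3],"dp":[[0,0,-0.5],[0,0,-1.5],[0,0,-3.5],[0,0,-6.5],[0,0,-10],[0,0,-13.5],[0,0,-15.5],[0,0,-15.5]],"twist":[[0,0,0],[0,0,0],[0,0,0],[0,0,0],[0,0,0],[0,0,0],[0,0,0],[0,0,0]]}'
python3 -m crank '{"jaw":[1.3,1.3],"dp":[[0,0,0],[0,0,0]],"twist":[[0,0,0],[0,0,0]]}'
python3 - <<'E'
from h import *
import pickle
s=cams.snapshot("wrist"); p,r,st=tool(); pickle.dump((s,p,r.as_quat()),open("E.pkl","wb")); cv2.imwrite("pics/E.png",s["pixels"])
print(st["wrist_torque"],st["contact_force"],st["finger_gap"])
go([.44,-.12,.186],88.7)
hsv=cv2.cvtColor(s["pixels"],cv2.COLOR_BGR2HSV)
m=cv2.inRange(cv2.medianBlur(hsv,3)[...,2],0,110); m[:,:200]=0;m[:,450:]=0
for row in range(0,480,30):
    v=hsv[row,200:450,2].astype(int); d=np.where(abs(np.diff(v))>25)[0]; print(row,(d+200).tolist()[:12])
# expected pixels of tip and yoke for a level clamp
R0=r; 
for nm,q in dict(tip=(0,.219,.014),yoke=(0,-.027,-.002),jawend=(0,-.105,.005)).items(): print(nm,proj(s,p+r.apply(q)).round(0))
E
```

```text
t: 27.15
eef_pos: [0.5097, -0.271, 0.1893]
ee_rot: [0.807, 0.59, 0.001, 0.002]
contact_force: [1.1, -0.1, -3.7]
finger_gap: 0.22
t: 27.35
eef_pos: [0.5066, -0.2691, 0.1821]
ee_rot: [0.807, 0.59, -0.001, -0.004]
contact_force: [0.7, 0.3, -3.7]
finger_gap: 0.22
[-0.02834529 -0.02130266 -0.02026654] [ 0.18142424 -0.10874957 -4.73916958] 0.22639933889688646
from [ 506.5 -269.   181.9] yaw 72.31 t 27.4 gap 19.3 dp [12.18, -10.87, -0.29] twist [-0.44, -0.21, -16.39]
0 [253, 274, 379, 380, 400, 401]
30 [225, 226, 267, 283, 284, 370, 405, 427, 428]
60 [221, 222, 244, 278, 279, 375, 376, 409, 410, 431, 432]
90 [217, 218, 239, 240, 272, 273, 380, 381, 414, 436, 437]
120 [213, 214, 439, 440]
150 [222, 223, 257, 258, 395, 396, 431, 432]
180 [215, 228, 231, 260, 389, 394, 425, 426]
210 [214, 240, 413, 414]
240 [226, 248, 405, 406]
270 [257]
300 [281, 372]
330 [255, 256, 273, 274, 290, 291, 363, 380, 397, 398, 399]
360 [215, 216, 219, 222, 433, 434, 437, 438]
390 [296, 297, 298, 299, 355, 357]
420 [287, 288, 298, 299, 354, 355, 365, 366]
450 [209, 212, 213, 440, 441, 444, 445]
tip [[327. 695.]]
yoke [[327. 276.]]
jawend [[328.  -2.]]
```

The clamp is held: opening 19.3 mm, symmetric about column 326, wrist moment about 0.03 N m, so it's balanced. I'll draw it back toward the robot while straightening it, then pass in front of the upright.

```bash
python3 -c "
from h import *
go([.40,-.10,.195],88.7)"
```

```text
from [ 506.5 -269.   181.9] yaw 72.31 t 27.4 gap 19.3 dp [12.87, -15.29, -1.16] twist [-0.44, -0.21, -16.39]
```

```bash
python3 -m crank '{"jaw":[1.3,1.3,1.3,1.3,1.3,1.3,1.3,1.3],"dp":[[0.5,-2,-0.2],[1.5,-4,-0.4],[3,-6.5,-0.6],[5,-9,-0.7],[7,-11.5,-0.7],[9,-13.5,-0.7],[11.5,-15,-0.7],[12.9,-15.3,-0.7]],"twist":[[0,0,-1],[0,0,-3],[0,0,-5.5],[0,0,-8],[0,0,-10.5],[0,0,-13],[0,0,-15],[0,0,-16.4]]}'
python3 -m crank '{"jaw":[1.3,1.3,1.3],"dp":[[0,0,0],[0,0,0],[0,0,0]],"twist":[[0,0,0],[0,0,0],[0,0,0]]}'
python3 -c "
from h import *
go([.40,.0487,.195],88.7)"
```

```text
t: 28.2
eef_pos: [0.3989, -0.0982, 0.1905]
ee_rot: [0.714, 0.7, -0.001, -0.004]
contact_force: [0.6, -0.8, -3.4]
finger_gap: 0.223
t: 28.5
eef_pos: [0.401, -0.1011, 0.1916]
ee_rot: [0.715, 0.699, -0.001, -0.002]
contact_force: [0.4, -0.2, -3.5]
finger_gap: 0.225
from [ 401.  -101.1  191.6] yaw 88.66 t 28.5 gap 19.2 dp [14.97, -0.45, -0.31] twist [-0.23, -0.1, -0.04]
```

```bash
python3 -m crank '{"jaw":[1.3,1.3,1.3,1.3,1.3,1.3,1.3,1.3],"dp":[[2,0,0],[4.5,-0.1,0],[7,-0.2,0],[9.5,-0.3,0],[12,-0.4,0],[14,-0.45,0],[15,-0.45,0],[15,-0.45,0]],"twist":[[0,0,0],[0,0,0],[0,0,0],[0,0,0],[0,0,0],[0,0,0],[0,0,0],[0,0,0]]}'
python3 -m crank '{"jaw":[1.3,1.3,1.3],"dp":[[0,0,0],[0,0,0],[0,0,0]],"twist":[[0,0,0],[0,0,0],[0,0,0]]}'
python3 - <<'E'
from h import *
go([.469,.0475,.178],88.7)
t=cams.snapshot("top"); cv2.imwrite("pics/top3.png",t["pixels"]); sc=cams.snapshot("scene"); cv2.imwrite("pics/sc3.png",sc["pixels"])
import pickle; pickle.dump((t,sc),open("F.pkl","wb"))
p,r,st=tool()
tip=p+r.apply([0,.2198,.0145]); print("tip pred",tip)
mouth=np.array([.668,.043,.141])
for n,s in(("top",t),("scene",sc)): print(n,"tip",proj(s,tip).round(1),"mouth",proj(s,mouth).round(1))
E
```

```text
t: 29.3
eef_pos: [0.4002, 0.0497, 0.1924]
ee_rot: [0.715, 0.699, -0.001, -0.002]
contact_force: [0.1, -0.8, -2.9]
finger_gap: 0.223
t: 29.6
eef_pos: [0.4002, 0.0487, 0.1926]
ee_rot: [0.716, 0.699, -0.0, -0.002]
contact_force: [-0.4, -0.4, -4.0]
finger_gap: 0.224
from [400.2  48.7 192.6] yaw 88.62 t 29.6 gap 19.2 dp [0.05, 6.88, 1.44] twist [-0.16, -0.08, -0.08]
tip pred [0.61984216 0.04371577 0.17747985]
top tip [[299.5 224.8]] mouth [[299.9 209.2]]
scene tip [[315.2 234. ]] mouth [[303.  253.3]]
```

```bash
python3 -m crank '{"jaw":[1.3,1.3,1.3,1.3,1.3,1.3,1.3,1.3],"dp":[[0.05,1,0],[0.05,2.5,0],[0.05,4,0],[0.05,5.5,0],[0.05,6.5,0],[0.05,6.9,0],[0.05,6.9,0],[0.05,6.9,0]],"twist":[[-0.2,-0.1,-0.1],[-0.2,-0.1,-0.1],[-0.2,-0.1,-0.1],[-0.2,-0.1,-0.1],[-0.2,-0.1,-0.1],[-0.2,-0.1,-0.1],[-0.2,-0.1,-0.1],[-0.2,-0.1,-0.1]]}'
python3 -m crank '{"jaw":[1.3,1.3,1.3,1.3,1.3],"dp":[[0,0,0.3],[0,0,0.8],[0,0,1.2],[0,0,1.35],[0,0,1.35]],"twist":[[0,0,0],[0,0,0],[0,0,0],[0,0,0],[0,0,0]]}'
python3 -m crank '{"jaw":[1.3,1.3,1.3],"dp":[[0,0,0],[0,0,0],[0,0,0]],"twist":[[0,0,0],[0,0,0],[0,0,0]]}'
python3 - <<'E'
from h import *
import pickle
go([.469,.0475,.1785],88.7)
t=cams.snapshot("top"); sc=cams.snapshot("scene"); w=cams.snapshot("wrist"); p,r,st=tool(); pickle.dump((t,sc,w,p,r.as_quat()),open("G.pkl","wb"))
tip=p+r.apply([0,.2202,.0145]); print("tip pred",tip,"torque",st["wrist_torque"])
mouth=np.array([.668,.043,.141])
for n,s in(("top",t),("scene",sc)): print(n,"tip",proj(s,tip).round(1),"bal",proj(s,p).round(1),"mouth",proj(s,mouth).round(1))
def crop(im,x,y,w,h,S):
    a=cv2.resize(im[y:y+h,x:x+w],None,fx=S,fy=S,interpolation=cv2.INTER_NEAREST); a=np.clip(a*1.4+10,0,255).astype(np.uint8)
    for k in range(0,w,10): cv2.line(a,(k*S,0),(k*S,8 if (x+k)%50 else 16),(0,0,255),1)
    for k in range(0,h,10): cv2.line(a,(0,k*S),(8 if (y+k)%50 else 16,k*S),(0,0,255),1)
    return a
sx,sy=[int(v) for v in proj(sc,mouth)[0]]; tx,ty=[int(v) for v in proj(t,mouth)[0]]
big=crop(sc["pixels"],270,200,100,100,6)
top=crop(t["pixels"],275,190,50,100,4); print(big.shape,top.shape)
m=np.zeros((600,800,3),np.uint8); m[:,:600]=big; m[:400,600:]=top
cv2.imwrite("pics/fin.png",m)
E
```

```text
t: 30.5
eef_pos: [0.4686, 0.0485, 0.1923]
ee_rot: [0.714, 0.7, -0.0, -0.0]
contact_force: [0.1, -0.3, -4.4]
finger_gap: 0.222
t: 31.0
eef_pos: [0.4686, 0.0485, 0.1783]
ee_rot: [0.714, 0.7, -0.0, -0.0]
contact_force: [-0.1, 0.2, -5.2]
finger_gap: 0.224
t: 31.3
eef_pos: [0.4693, 0.0484, 0.1792]
ee_rot: [0.714, 0.7, 0.0, 0.0]
contact_force: [0.0, -0.1, -2.8]
finger_gap: 0.22
from [469.3  48.4 179.2] yaw 88.81 t 31.3 gap 18.8 dp [-0.1, -0.03, 0.07] twist [0.07, -0.0, 0.11]
tip pred [0.68935882 0.04386288 0.16478329] torque [-0.03520462  0.00992524  0.01471023]
top tip [[299.2 199.2]] bal [[298.3 284. ]] mouth [[299.9 209.2]]
scene tip [[297.2 250.4]] bal [[352.2 209.8]] mouth [[303.  253.3]]
(600, 600, 3) (400, 200, 3)
```

View pics/fin.png

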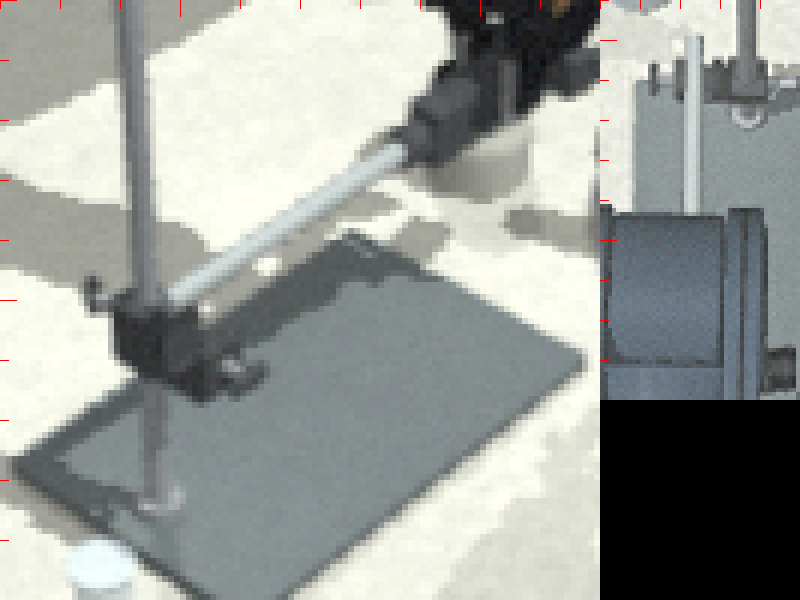

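In the last picture the rod's end is at crop (165,302), against a predicted (163,302). The top view has the rod over the jaw along column ~298, its end just past it. The jaw lump in the scene crop, around (205,370), looks lower than my mouth estimate, so I'll cross-check the mouth height numerically.

```bash
python3 - <<'E'
from st import *
t,sc,w,p,q=pickle.load(open("G.pkl","rb"))
c=lambda P:((proj(sc,P)[0]-[270,200])*6).round(0).tolist()
print("foot of upright",c([.6685,.0105,.012]),"upright top",proj(sc,[.6685,.0105,.40]))
print("upright z.15",c([.6685,.0105,.15]))
for z in (.121,.131,.141,.151):
    print(z,"mouth",c([.668,.043,z]),"outer far top corner",c([.680,.059,z]),"outer near",c([.656,.059,z]),"inner far",c([.680,.0275,z]),"wing end",c([.668,.076,z-.012]), "rod tip if z",c([.6894,.0439,z+.023]))
a=p; 
from scipy.spatial.transform import Rotation as R
# re-triangulate with pixel noise
rng=np.random.default_rng(0)
Z=[tri([(B,(385.3+rng.normal(0,.4),390+rng.normal(0,.5))),(C,(296.9+rng.normal(0,.4),390+rng.normal(0,.5)))])[2] for _ in range(200)]; print("z sd",np.std(Z))
# known-size check: wing screw tip, collar etc. ; cam poses
print(B["xyz"],C["xyz"],B["orientation"],C["orientation"])
E
```

```text
foot of upright [157.0, 502.0] upright top [[288.65165039 161.32791971]]
upright z.15 [143.0, 274.0]
0.121 mouth [200.0, 355.0] outer far top corner [207.0, 384.0] outer near [244.0, 357.0] inner far [156.0, 353.0] wing end [255.0, 408.0] rod tip if z [165.0, 339.0]
0.131 mouth [199.0, 338.0] outer far top corner [207.0, 366.0] outer near [244.0, 340.0] inner far [154.0, 336.0] wing end [255.0, 390.0] rod tip if z [164.0, 322.0]
0.141 mouth [198.0, 320.0] outer far top corner [206.0, 349.0] outer near [243.0, 322.0] inner far [153.0, 318.0] wing end [254.0, 373.0] rod tip if z [163.0, 304.0]
0.151 mouth [197.0, 302.0] outer far top corner [205.0, 331.0] outer near [243.0, 304.0] inner far [152.0, 301.0] wing end [254.0, 355.0] rod tip if z [162.0, 285.0]
z sd 0.0016732932683623098
[ 0.46057175 -0.01770235  0.41904404] [0.46043184 0.05560049 0.41908041] [-0.10516357 -0.10667989  0.7007201   0.69753234] [-0.10585115 -0.10601536  0.69846066  0.6997921 ]
```

The scene camera agrees with a mouth height of about 0.141. The predicted outer cheek corner is (206,349) and the wing end (254,373), seen at about (213,350) and (262,370); the upright's foot matches too. The rod is centred, its end is about 9 mm past the jaw, and its axis is about 24 mm above it. I'll settle, do a last check of the state and the stack, and hand in.

```bash
python3 -m crank '{"jaw":[1.3,1.3,1.3,1.3,1.3,1.3,1.3,1.3],"dp":[[-0.05,0,0],[-0.05,0,0],[-0.05,0,0],[-0.05,0,0],[-0.05,0,0],[-0.05,0,0],[-0.05,0,0],[-0.05,0,0]],"twist":[[0,0,0.1],[0,0,0.1],[0,0,0.1],[0,0,0.1],[0,0,0.1],[0,0,0.1],[0,0,0.1],[0,0,0.1]]}'
python3 - <<'E'
from h import *
go([.469,.0475,.1785],88.7); p,r,st=tool()
print("tip",p+r.apply([0,.2202,.0145]),"tilt",np.degrees(np.arccos(-r.as_matrix()[2,2])),"F",st["contact_force"],"qvel",abs(st["qvel"]).max())
t=cams.snapshot("top"); hsv=cv2.cvtColor(t["pixels"],cv2.COLOR_BGR2HSV); m=cv2.inRange(hsv,(8,50,90),(28,255,255)); m[:,:150]=0;m[:,230:]=0;m[:230]=0;m[330:]=0
for b in blobs(m): print("stack lid (top cam)",rect(plane(t,b,.12)))
manip.finish_job()
E
```

```text
t: 32.25
eef_pos: [0.4691, 0.048, 0.1789]
ee_rot: [0.715, 0.699, 0.0, 0.0]
contact_force: [1.0, 0.4, -4.4]
finger_gap: 0.225
from [469.1  48.  178.9] yaw 88.71 t 32.25 gap 19.3 dp [-0.05, -0.01, 0.04] twist [0.04, -0.01, 0.01]
tip [0.68922192 0.04301611 0.16454919] tilt 0.03831402794825278 F [ 0.98347472  0.41778816 -4.37336965] qvel 0.0011980347018204218
stack lid (top cam) (array([511.9, 349.2]), 92.8, 53.7, 3.0)
the job is handed in; nothing more can be done
```

The job is handed in after about 32 s: both cartons are stacked on carton_3, and the clamp is held still and level over the stand.

**Stack:** After I let go, carton_1's lid was within about 1 mm and 0.2° of carton_3. Carton_2's lid was within about 1.5 mm and 1°. The last top-camera look put the stack at (512, 349) mm but with a yaw of about 3°, coarser than the roughly 1° from the wrist camera.

**Clamp:** I gripped it within about 1 mm of the measured balance point. At the end:
- **Tool:** tilt is 0.04°, and the only load is the clamp's weight.
- **Rod:** the tip is at about (0.689, 0.043, 0.165) m, computed from the tool pose. That is about 9 mm past the jaw, with the rod axis about 23–24 mm above the cheek tops.
- **Alignment:** the rod lines up with the jaw within about 1 mm.

**Less certain:**
- **Boss height:** I measured 0.141 m, give or take about 2 mm. The scene camera agreed to within a pixel or two.
- **Boss y:** the plate edges gave a value 1–2.5 mm lower than the jaw measurement.
- **Carton_1:** the jaws slid it a few millimetres on the plate as they closed.
- **Joint limit:** while carrying carton_1, one move stopped short because the last joint reached its range limit. I turned the gripper half a turn and carried on, with the carton still held.
- **Other objects:** I didn't check each of the other objects for movement at the end.

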